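# Load a machine foot into the drilling jig and latch the drill guide

### The arm

A 6-joint arm with a two-finger parallel gripper is mounted at the origin on the work surface. World frame = base frame: x ahead of the robot, y to its left, z up, the work surface at z = 0. Lengths are in m, angles in rad, forces in N, time in s.
With the tool pointing down it reaches from about 0.3 to 0.825 m from the base axis. Payload 5.4 kg.
Tool frame: the origin (TCP) lies between the finger pads; the fingertips stand 22 mm ahead of it and the grasp point (between the pads) lies 3 mm ahead of it; z points along the fingers, y is the line along which they close (so a half turn about z gives the same grasp; the last joint's range is limited). The gripper opens to 92 mm and grips with 3 to 60 N. Pads are 20 mm wide; open, the fingers measure 128 mm over their backs; the gripper's body (75 mm by 189 mm) begins 69 mm behind the grasp point.
Start: joints at [0.946, 0.158, 1.597, -0, 1.386, -0.21], TCP at [0.232, 0.526, 0.198] pointing down, gripper open.
Joint ranges: [-2.91, 2.91], [-0.94, 2.29], [0.18, 2.7], [-1.29, 4.43], [0.17, 2.64], [-3, 3]. Speed limits (rad/s): [2.57, 2.57, 3.14, 3.14, 3.14, 3.14].

### API

Orientations are given as a unit quaternion [w, x, y, z].
In Python, from bench import robot, imaging, order gives the robot as it stands. The module is installed in compiled form; this text tells all that it offers.
- The arm moves only by the tool send_rows, never from a script. Its argument "increments" is a list of rows, each an object of numbers: "dx", "dy", "dz": the shift along the tool's x, y, z in mm; "yaw": the turn about the tool's z in rad; "jaw": the closure in counts, from 0 (fully open) to 255 (shut). A call has 1 to 20 rows; each row shifts and turns the commanded pose from where the row before left it, along the tool's axes as they then stand; what a row does not reach is not made up. A row lasts 1/12 s, in which the tool goes at most 41.7 mm and 7.16 degrees, less where a joint would pass 70% of its speed; a pose out of reach is approached as far as the arm can. A call is refused whole if a number of a shift passes 41.7 or a number of a turn 0.125, either way. A call with a gripper value outside its range is refused whole. The fingers move at their own pace and stop on an object; "squeeze" is the grip in N (left out, the last holds). Time passes only in rows, so rows that do not move let the fingers close. It gives the time, the measured TCP pose, the force, the opening and the grip force at its end, in the units of the state.
- robot.get_state(): the state, without advancing time (a new reading comes with each control period).
- imaging.get_image(name): name is "scene" or "side" or "wrist"; returns a dict with "pixels" (480x640x3 uint8, blue, green, red), "fx", "fy", "cx", "cy" (pixels), "xyz" and "orientation" of the camera in the world. Camera axes: x right, y down, z forward; pixel columns grow to the right and rows downward; lengths in m; the calibration is good to about 2 mm. A picture is of the moment at which its call begins. There is no depth.
- order.hand_in(): hands the job in; it is judged then, once.
The state is a dict: "time": time; "q": joint angles; "joint_velocities": joint speeds; "joint_efforts": joint torques, N m; "tcp_pos": TCP position; "tcp_rot": TCP orientation; "wrist_force": force on the tool from outside, world axes, zero at the start; "ft_torque": the same for the moment, N m; "opening": finger opening in m; "grip_force": force on a finger pad.
Only numpy, scipy, OpenCV 4.12 (cv2) and the standard library are available. Lean on these libraries where they do the work, as an engineer would, in place of code of your own. Each camera call takes 0.05 s, during which the arm holds its last target. There are 200 camera calls.

### The job

Load the three parts of the machine foot into the pocket of the drilling jig, one after the other: the wooden block at the bottom, the orange spacer on it and the black disc centred on top, each lying flat and fully home before the next goes in. Then swing the hinged drill-guide bar over the stack until its end rests in the catch, and let go; leave the other things on the bench where they are.

Things in the scene. Friction and masses are not known exactly. Their poses are not given: they have to be found in the camera images.
- block_center (a point): centre (half-way up) of the wooden foot block: dark brown wood, 58 x 58 mm square, 34 mm high, small brass insert in its top. Starts flat on the bench; x and y axes square to its sides, z up. Any quarter turn of it is as good.
- spacer_center (a point): centre of the spacer: orange plastic plate, 58 x 58 mm square, 12 mm thick. Starts flat on the bench; x and y axes square to its sides, z up. Any quarter turn is as good.
- pad_center (a point): centre of the round foot pad: black rubber-like disc with a steel washer in its top, 54 mm in diameter, 14 mm thick, flat on the bench, z up.
- pocket_floor (a point): centre of the pocket's floor in the jig, 12 mm above the bench; x and y square to the pocket, z up. The pocket is 64 x 64 mm inside (3 mm to spare on each side of the square parts). The jig is a black plate (120 mm along x, 170 mm along y, 12 mm thick) fixed to the bench. The loaded stack is 60 mm high.
- pocket_mouth (a point): centre of the pocket's mouth, 58 mm above its floor. Aluminium end walls (82 mm long, 10 mm thick) close its +y and -y sides. The +x and -x sides have only 12 mm long corner returns, with a 40 mm wide gap between for a finger (so fingers close along the jig's x). Walls are straight for 48 mm, then flare outwards about 4.5 mm.
- guide_bar (a joint): angle (rad) of the hinged drill-guide bar on the jig: 0 = closed, level across the pocket with its end down in the catch's fork (a hard stop); about 2 = open, leaning back away from the pocket past upright. Stiff hinge: the bar stays where it is left and does not fall; it takes about 1 to 3 N at the handle.
- guide_hinge (a point): centre of the bar's hinge: on the jig's -y side, 66 mm from the pocket's centre, 80 mm above the bench. The hinge axis is the jig's x; its axes are the jig's. At joint angle q the handle's centre lies 166 cos q mm to the +y side of it and 166 sin q mm above it.
- guide_handle (a point): centre of the T-handle at the bar's free end: black round rod, 10 mm in diameter, 124 mm long, parallel to the jig's x, sticking out 50 mm on each side of the aluminium bar (24 mm wide, 8 mm thick). Pinch one end, e.g. 38 mm from the centre; it can turn between the fingers. Closed: 100 mm to the +y side of the pocket's centre, 80 mm above the bench.
- catch_seat (a point): the catch, where the closed bar's underside rests, 76 mm above the bench (4 mm above a seated stack): top of a grey post with orange fork cheeks that rise to 90 mm above the bench, 64 mm to the +y side of the pocket's centre; the fork is 42 mm wide along x, 16 mm along y.
- screw_tin: Bystander, leave alone: open steel screw tin, 68 mm across, 32 mm high, standing beyond the jig. Origin at its underside.
- glue: Bystander, leave alone: white glue bottle with orange cap, 54 mm across, 160 mm high. Origin at its underside.
- offcut: Bystander, leave alone: pale wood offcut 50 x 85 x 18 mm lying flat. Origin at its underside.
- tape_measure: Bystander, leave alone: orange and black tape measure, 70 x 36 x 58 mm. Origin at its underside.
- screwdriver: Bystander, leave alone: screwdriver with orange handle lying flat near the jig. Origin at its underside.
- biscuit_box: Bystander, leave alone: open cardboard tray with wooden joining biscuits, 100 x 140 x 45 mm. Origin at its underside.

How it is judged:
By the outcome, as a careful person would: the job done as asked, in the order asked, and still so for the second after the job is handed in, with the robot touching nothing.
It also fails if it takes over 72 s, if anything falls off the work surface, if the arm or the gripper's body presses on something with over 40 N, if the wrist force passes 120 N, or if a joint passes its speed limit or range.

## Working session

There is one attempt and no reset: what is moved stays moved. The work goes in short steps, Python scripts to look and compute and a tool call to move; the robot and the scene stay as the last step left them, time stands still between calls to the robot, and variables do not carry over. Pictures are saved under pics/ and viewed, at most 10 in all, crops included, and the job is handed in when it is done.

Besides the shell and the picture viewer there is one more tool, called after ">>>" as name(argument=value, ...) on one line, values as JSON. send_rows: Moves the arm, as the interface text tells. Its arguments: {"type":"object","properties":{"increments":{"type":"array"},"squeeze":{"type":"number"}},"required":["increments"]}

```bash
mkdir -p pics
cat > h.py <<'E'
import numpy as np, cv2
from scipy.spatial.transform import Rotation as R
from bench import robot, imaging, order
def Rq(q): return R.from_quat([q[1],q[2],q[3],q[0]]).as_matrix()
def ray(c,u,v,z):
    M=Rq(c["orientation"]);d=M@np.array([(u-c["cx"])/c["fx"],(v-c["cy"])/c["fy"],1]);o=np.array(c["xyz"])
    return o+d*(z-o[2])/d[2]
def proj(c,p):
    q=Rq(c["orientation"]).T@(np.array(p)-c["xyz"]);return np.array([c["fx"]*q[0]/q[2]+c["cx"],c["fy"]*q[1]/q[2]+c["cy"]])
E
python3 - <<'E'
from h import *
import pickle
D={}
for n in ["scene","side","wrist"]:
    c=imaging.get_image(n);D[n]=c;cv2.imwrite(f"pics/{n}0.png",c["pixels"]);print(n,c["xyz"],c["orientation"],c["fx"])
pickle.dump(D,open("d0.pkl","wb"))
print(robot.get_state())
E
```

```text
scene [1.07563257 0.38597626 1.12016071] [-0.12701942  0.47678244  0.8379931  -0.23304963] 508.838145558438
side [-0.0405082  -0.55116927  0.81132731] [-0.39692802  0.83695936 -0.34240104  0.15719004] 545.9961459067766
wrist [0.16649225 0.5549083  0.38422441] [0.10993962 0.83011299 0.54213408 0.07011667] 343.54925748721917
{'time': 0.15, 'q': array([ 9.45900065e-01,  1.58895982e-01,  1.59791689e+00,  6.36933261e-06,
        1.38618845e+00, -2.10079780e-01]), 'joint_velocities': array([-0.00137723, -0.00150608, -0.00423364, -0.00122341,  0.00023385,
        0.00036639]), 'joint_efforts': array([-1.07846739e-03, -3.85914159e+01, -3.22436321e+01,  7.01737264e-02,
        3.50974523e-02, -5.95865868e-05]), 'tcp_pos': array([0.23144982, 0.52582312, 0.19746284]), 'tcp_rot': array([-2.88445030e-04,  2.05924905e-01,  9.78567544e-01, -6.42571166e-04]), 'wrist_force': array([-0.01980731, -0.30190946, -0.26171481]), 'ft_torque': array([0.00672706, 0.00732688, 0.01588496]), 'grip_force': 0.0, 'opening': 0.09219131061719624}
```

View pics/scene0.png

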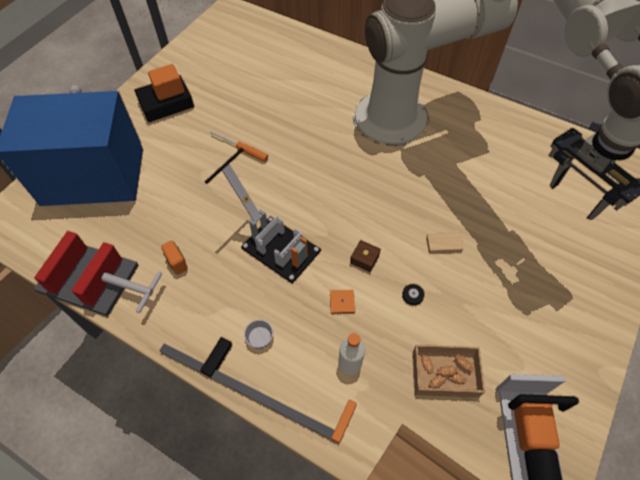

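View pics/side0.png

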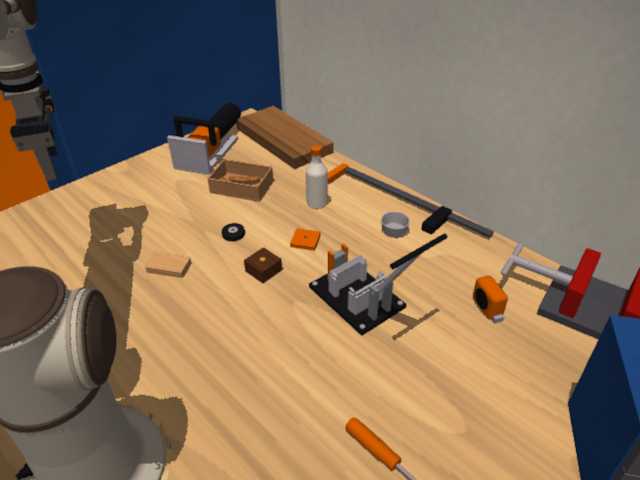

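The scene view shows the block at (366,256), spacer (342,301), pad (413,294), jig plate around (281,248), and the open bar's handle around (225,165). In the side view they are at (263,265), (305,239), (233,232), (357,303) and the handle at (420,250).

Run:
```python
from h import *
import pickle
D=pickle.load(open("d0.pkl","rb"))
roi={"scene":{"block":(366,256,24),"spacer":(342,301,20),"pad":(413,294,18),"jig":(281,248,48)},
     "side":{"block":(263,265,28),"spacer":(305,239,20),"pad":(233,232,18),"jig":(357,303,58)}}
zt=dict(block=.034,spacer=.012,pad=.014,jig=.012)
for n in roi:
    c=D[n];im=c["pixels"];hsv=cv2.cvtColor(im,cv2.COLOR_BGR2HSV)
    for k,(u,v,r) in roi[n].items():
        H,S,V=[hsv[v-r:v+r,u-r:u+r,i].astype(int) for i in range(3)]
        if k=="spacer": m=(S>190)&(V>110)
        elif k=="block": m=(V<105)
        else: m=(V<60)
        m=m.astype(np.uint8)
        cs,_=cv2.findContours(m,cv2.RETR_EXTERNAL,cv2.CHAIN_APPROX_NONE)
        ct=max(cs,key=cv2.contourArea)[:,0]+[u-r,v-r]
        P=np.array([ray(c,a,b,zt[k])[:2]*1000 for a,b in ct],np.float32)
        print(n,k,cv2.minAreaRect(P), V[r,r])
vis=[]
for n,(u,v,r) in [("scene",(270,225,75)),("side",(370,285,75)),("scene",(380,275,60)),("side",(265,245,60))]:
    vis.append(cv2.resize(D[n]["pixels"][v-r:v+r,u-r:u+r],(400,300) if 0 else (300,300),interpolation=cv2.INTER_CUBIC))
cv2.imwrite("pics/c1.png",np.vstack([np.hstack(vis[:2]),np.hstack(vis[2:])]))
```

```text
scene block ((485.6793518066406, 165.43057250976562), (74.235107421875, 60.11221694946289), 2.7630233764648438) 83
scene spacer ((629.5556640625, 194.03138732910156), (0.0, 0.0), 0.0) 122
scene pad ((509.00146484375, 309.91162109375), (50.12099838256836, 48.93940734863281), 30.604326248168945) 128
scene jig ((561.8999633789062, -33.59314727783203), (167.97715759277344, 117.62845611572266), 83.42133331298828) 25
side block ((464.1490783691406, 150.7084197998047), (75.53294372558594, 81.9400634765625), 2.8904550075531006) 85
side spacer ((603.99560546875, 170.590087890625), (67.1032485961914, 58.793487548828125), 32.87240219116211) 216
side pad ((500.1056823730469, 304.5883483886719), (59.350433349609375, 52.91997146606445), 45.137325286865234) 131
side jig ((554.9708862304688, -35.73334503173828), (172.42276000976562, 121.90753173828125), 83.50286865234375) 98
```

View pics/c1.png

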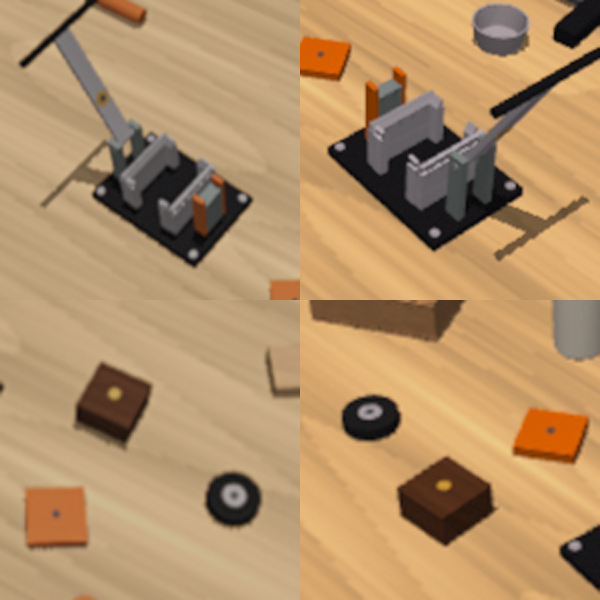

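The crops confirm the poses: the hinge is on the robot's -y side, the catch is on its +y side, and the jig yaw is about -6.6°. I'll move over the parts for a close wrist view.

>>> send_rows(increments=[{"dx": -30, "dy": -18}, {"dx": -30, "dy": -18}, {"dx": -30, "dy": -18}, {"dx": -30, "dy": -18}, {"dx": -30, "dy": -18}, {"dx": -30, "dy": -18}, {"dx": -30, "dy": -18}, {"dx": -30, "dy": -18}, {"dx": -30, "dy": -18}, {"dx": -30, "dy": -18}, {"dx": -30, "dy": -18}, {"dx": -30, "dy": -18}, {"dx": -30, "dy": -18}, {"dx": -30, "dy": -18}, {"yaw": 0.12}, {"yaw": 0.12}, {"yaw": 0.12}, {"yaw": 0.12}, {"yaw": 0.12}, {}])

```text
$.increments[0]: bad value
```

Run:
```python
from h import *
import pickle
c=imaging.get_image("wrist");pickle.dump(c,open("w1.pkl","wb"));cv2.imwrite("pics/w1.png",c["pixels"])
s=robot.get_state();print(s["tcp_pos"],R.from_matrix(Rq(s["tcp_rot"])).as_matrix()[:,1],s["q"],c["xyz"])
```

```text
[0.23151824 0.52589337 0.19760391] [ 0.4030651   0.9151706  -0.00113734] [ 9.45856863e-01  1.58823029e-01  1.59771711e+00  3.60805419e-05
  1.38622299e+00 -2.10082069e-01] [0.16651674 0.55494244 0.38434849]
```

View pics/w1.png

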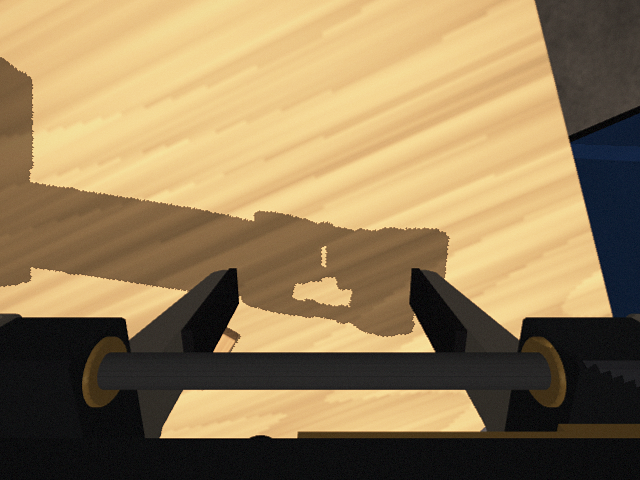

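>>> send_rows(increments=[{"dx": -30, "dy": -18, "dz": 0, "yaw": 0, "jaw": 0}, {"dx": -30, "dy": -18, "dz": 0, "yaw": 0, "jaw": 0}, {"dx": -30, "dy": -18, "dz": 0, "yaw": 0, "jaw": 0}, {"dx": -30, "dy": -18, "dz": 0, "yaw": 0, "jaw": 0}, {"dx": -30, "dy": -18, "dz": 0, "yaw": 0, "jaw": 0}, {"dx": -30, "dy": -18, "dz": 0, "yaw": 0, "jaw": 0}, {"dx": -30, "dy": -18, "dz": 0, "yaw": 0, "jaw": 0}, {"dx": -30, "dy": -18, "dz": 0, "yaw": 0, "jaw": 0}, {"dx": -30, "dy": -18, "dz": 0, "yaw": 0, "jaw": 0}, {"dx": -30, "dy": -18, "dz": 0, "yaw": 0, "jaw": 0}, {"dx": -30, "dy": -18, "dz": 0, "yaw": 0, "jaw": 0}, {"dx": -30, "dy": -18, "dz": 0, "yaw": 0, "jaw": 0}, {"dx": -30, "dy": -18, "dz": 0, "yaw": 0, "jaw": 0}, {"dx": -30, "dy": -18, "dz": 0, "yaw": 0, "jaw": 0}, {"dx": 0, "dy": 0, "dz": 0, "yaw": 0.12, "jaw": 0}, {"dx": 0, "dy": 0, "dz": 0, "yaw": 0.12, "jaw": 0}, {"dx": 0, "dy": 0, "dz": 0, "yaw": 0.12, "jaw": 0}, {"dx": 0, "dy": 0, "dz": 0, "yaw": 0.12, "jaw": 0}, {"dx": 0, "dy": 0, "dz": 0, "yaw": 0.12, "jaw": 0}])

```text
time: 1.78
tcp_pos: [0.5144, 0.1262, 0.1979]
tcp_rot: [-0.0, 0.489, 0.872, -0.0]
wrist_force: [0.2, -0.3, -0.2]
opening: 0.0922
grip_force: 0.0
```

Run:
```python
from h import *
import pickle
c=imaging.get_image("wrist");pickle.dump(c,open("w1.pkl","wb"));cv2.imwrite("pics/w2.png",c["pixels"])
s=robot.get_state();print(s["tcp_pos"],Rq(s["tcp_rot"])[:,1],s["q"],c["xyz"])
```

```text
[0.51444194 0.12622644 0.19795229] [ 8.55367110e-01  5.18022175e-01 -3.65076307e-04] [ 1.22501263e-02  4.14090741e-02  1.72346903e+00  4.55920162e-05
  1.37716460e+00 -5.32295723e-01] [0.47793713 0.18769557 0.38481637]
```

View pics/w2.png

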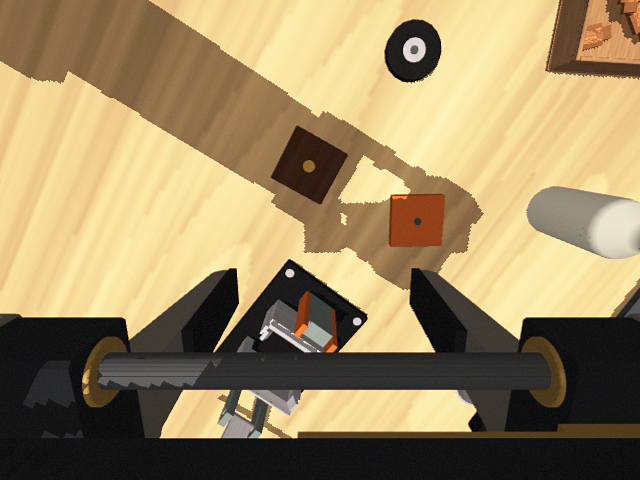

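The wrist view shows the block at (309,165), spacer (417,221), pad (413,50), and the jig's catch end between the fingers.

Run:
```python
from h import *
import pickle
c=pickle.load(open("w1.pkl","rb"));im=c["pixels"]
hsv=cv2.cvtColor(im,cv2.COLOR_BGR2HSV).astype(int)
for k,(u,v,r,z) in dict(block=(309,165,50,.034),spacer=(417,221,40,.012),pad=(413,50,40,.014)).items():
    H,S,V=[hsv[v-r:v+r,u-r:u+r,i] for i in range(3)]
    print(k,hsv[v+12,u+12],hsv[v+r-2,u])
    m={"spacer":(S>185)&(V>80)&(H<13),"block":V<80,"pad":V<70}[k].astype(np.uint8)
    m=cv2.morphologyEx(m,cv2.MORPH_OPEN,np.ones((3,3)))
    cs,_=cv2.findContours(m,cv2.RETR_EXTERNAL,cv2.CHAIN_APPROX_NONE);ct=max(cs,key=cv2.contourArea)[:,0]+[u-r,v-r]
    P=np.array([ray(c,a,b,z)[:2]*1000 for a,b in ct],np.float32)
    print(k,cv2.minAreaRect(P),np.ptp(P,0),cv2.approxPolyDP(ct.astype(np.int32),4,True).reshape(-1,2).tolist())
for k,p,z in [("insert",(309,166),.034),("hole",(417,221.5),.012),("washer",(414,49.5),.014),("screw1",(290,272.5),.012),("screw2",(357,321.5),.012)]:
    print(k,ray(c,*p,z)*1000)
# jig screws from all cams: bright spots on plate
D=pickle.load(open("d0.pkl","rb"))
for n,pts in dict(scene=[(245+0.5-0.5,245.5),(291.5,277),(316,249.5)],side=[(315,284.5),(362,326.5),(402,303)]).items():
    for p in pts: print(n,ray(D[n],*p,.013)*1000)
```

```text
block [  8 160  43] [ 17 129 136]
block ((475.4591369628906, 162.07363891601562), (57.31156921386719, 57.603004455566406), 2.7170684337615967) [59.607147 59.858917] [[296, 126], [272, 178], [320, 203], [346, 153]]
spacer [  9 208 151] [ 17 123 156]
spacer ((607.4273071289062, 171.8843231201172), (59.065826416015625, 58.75481414794922), 32.478790283203125) [77.698425 77.942856] [[391, 198], [391, 246], [441, 244], [444, 195]]
pad [160  27  28] [ 23  84 252]
pad ((505.7685241699219, 307.9969787597656), (55.011009216308594, 52.292781829833984), 80.28857421875) [52.473114 55.352814] [[423, 21], [403, 23], [388, 40], [386, 63], [403, 81], [422, 78], [438, 60], [438, 35]]
insert [475.93399624 162.0356298   34.        ]
hole [609.04036018 171.27107654  12.        ]
washer [505.82428698 309.73911915  14.        ]
screw1 [519.13448681  45.27001891  12.        ]
screw2 [619.31522163  33.10972453  12.        ]
scene [ 600.84772925 -115.22107567   13.        ]
scene [616.87078934  34.48405003  13.        ]
scene [519.2709969   46.15725884  13.        ]
side [515.6819435   44.59365625  13.        ]
side [ 500.24509621 -101.56366839   13.        ]
side [ 602.87245145 -116.20671021   13.        ]
```

>>> send_rows(increments=[{"dx": 25.5, "dy": -7.5, "dz": 0, "yaw": 0.1, "jaw": 0}, {"dx": 26, "dy": -4.5, "dz": 20, "yaw": 0.1, "jaw": 0}, {"dx": 0, "dy": 0, "dz": 25, "yaw": 0.1, "jaw": 0}, {"dx": 0, "dy": 0, "dz": 25, "yaw": 0.1, "jaw": 0}, {"dx": 0, "dy": 0, "dz": 20, "yaw": 0.097, "jaw": 0}, {"dx": 0, "dy": 0, "dz": 0, "yaw": 0, "jaw": 0}], squeeze=25)

```text
time: 2.33
tcp_pos: [0.4755, 0.1651, 0.1037]
tcp_rot: [-0.003, 0.686, 0.728, -0.003]
wrist_force: [0.1, 0.1, 0.1]
opening: 0.0921
grip_force: 0.0
```

```bash
cat >> h.py <<'E'
def togo(x,y,z,ang):
    "remaining tool-frame shift (mm) and yaw to a TCP target (mm, tool-y angle deg)"
    s=robot.get_state();M=Rq(s["tcp_rot"]);d=M.T@(np.array([x,y,z])/1000-s["tcp_pos"])*1000
    a=np.degrees(np.arctan2(M[1,1],M[0,1]))
    print("tcp",s["tcp_pos"].round(4),"ang",a.round(2),"t",s["time"],"d",d.round(1),"yaw",np.radians((a-ang+90)%180-90).round(3),"q6",s["q"][5].round(2),"grip",s["opening"],s["grip_force"])
E
python3 -c "
from h import *
togo(475.5,162,30,2.7)"
```

```text
tcp [0.4755 0.1651 0.1037] ang 3.4 t 2.3333 d [-3.1  0.5 73.7] yaw 0.012 q6 0.03 grip 0.09205588964554416 0.0
```

>>> send_rows(increments=[{"dx": -3, "dy": 0.5, "dz": 24, "yaw": 0.012, "jaw": 0}, {"dx": 0, "dy": 0, "dz": 25, "yaw": 0, "jaw": 0}, {"dx": 0, "dy": 0, "dz": 20, "yaw": 0, "jaw": 0}, {"dx": 0, "dy": 0, "dz": 5, "yaw": 0, "jaw": 0}, {"dx": 0, "dy": 0, "dz": 0, "yaw": 0, "jaw": 0}, {"dx": 0, "dy": 0, "dz": 0, "yaw": 0, "jaw": 255}, {"dx": 0, "dy": 0, "dz": 0, "yaw": 0, "jaw": 255}, {"dx": 0, "dy": 0, "dz": 0, "yaw": 0, "jaw": 255}, {"dx": 0, "dy": 0, "dz": 0, "yaw": 0, "jaw": 255}, {"dx": 0, "dy": 0, "dz": 0, "yaw": 0, "jaw": 255}, {"dx": 0, "dy": 0, "dz": 0, "yaw": 0, "jaw": 255}], squeeze=25)

```text
time: 3.25
tcp_pos: [0.4802, 0.1625, 0.0346]
tcp_rot: [0.0, 0.69, 0.724, 0.0]
wrist_force: [-0.5, -0.8, -0.4]
opening: 0.054
grip_force: 0.0
```

Run:
```python
from h import *
togo(475.5,162,30,2.7)
print(robot.get_state()["wrist_force"])
c=imaging.get_image("wrist");d=imaging.get_image("side")
cv2.imwrite("pics/w3.png",np.hstack([cv2.resize(c["pixels"],(400,300)),cv2.resize(d["pixels"][170:320,170:370],(400,300))]))
```

```text
tcp [0.4802 0.1625 0.0346] ang 2.71 t 3.25 d [-0.2 -4.7  4.6] yaw 0.0 q6 0.04 grip 0.053985193827257735 0.0
[-0.52338456 -0.78159437 -0.36478589]
```

View pics/w3.png

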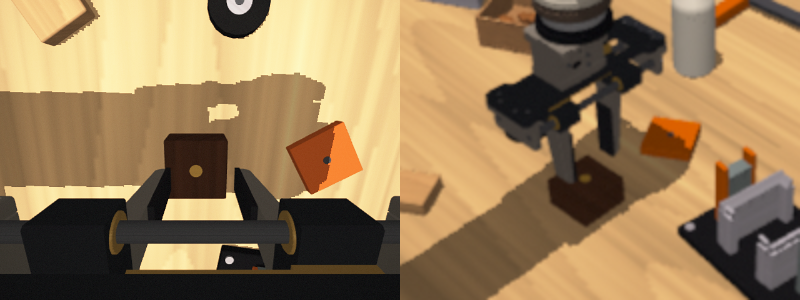

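The fingers look misplaced along the tool's x relative to the block (insert at about (312,274) in the full picture), so I'll measure again now the arm has settled.

Run:
```python
from h import *
c=imaging.get_image("wrist")
print(c["xyz"],c["orientation"],c["cx"],c["cy"],c["fy"])
togo(475.5,162,30,2.7)
for p in [(312,273.6),(264,317),(363,317),(264,228),(363,228)]: print(ray(c,*p,.034)*1000)
s=robot.get_state();M=Rq(s["tcp_rot"])
for o in (-.027,.027):
  for x in (-.01,.01):
    print("tip",proj(c,s["tcp_pos"]+M@np.array([x,o,.022])))
```

```text
[0.47784138 0.2345757  0.22123748] [0.13084598 0.99111395 0.02370025 0.0032804 ] 323.7325672167397 236.64916662829071 343.54925748721917
tcp [0.4799 0.1624 0.0343] ang 2.7 t 3.4 d [-0.2 -4.4  4.3] yaw 0.0 q6 0.04 grip 0.04155574688280531 0.0
[474.55781249 161.7842999   34.        ]
[446.77377678 132.55877305  34.        ]
[506.32202371 135.40107842  34.        ]
[446.62115702 187.73509109  34.        ]
[502.05152351 190.38575783  34.        ]
tip [279.92585428 275.29978504]
tip [278.9041424  245.77341604]
tip [363.06364518 275.3439561 ]
tip [364.02154924 245.82195451]
```

Run:
```python
from h import *
import pickle
D=pickle.load(open("d0.pkl","rb"))
print(ray(D["scene"],366,252.2,.034)*1000,ray(D["side"],263,259,.034)*1000)
a=imaging.get_image("scene");b=imaging.get_image("side");c=imaging.get_image("wrist")
togo(475.5,162,30,2.7);s=robot.get_state();M=Rq(s["tcp_rot"])
vis=[]
for n,i,(u,v,r) in (("scene",a,(366,245,40)),("side",b,(265,245,50)),("wrist",c,(320,260,80))):
    im=i["pixels"].copy()
    cr=cv2.resize(im[v-r:v+r,u-r:u+r],(264,264),interpolation=cv2.INTER_CUBIC);k=132/r
    for o in (-1,1):
        p=proj(i,s["tcp_pos"]+M@np.array([0,o*s["opening"]/2,.022]));cv2.circle(cr,tuple(int(x) for x in ((p-[u-r,v-r])*k)),3,(0,255,0),1)
    p=proj(i,[.4755,.162,.034]);cv2.circle(cr,tuple(int(x) for x in ((p-[u-r,v-r])*k)),3,(255,255,0),1)
    vis.append(cr)
cv2.imwrite("pics/w4.png",np.hstack(vis))
```

```text
[473.76104035 162.76825891  34.        ] [475.86679348 163.28151446  34.        ]
tcp [0.4798 0.1624 0.0341] ang 2.69 t 3.55 d [-0.2 -4.4  4.1] yaw -0.0 q6 0.04 grip 0.02974975762306308 0.0
```

View pics/w4.png

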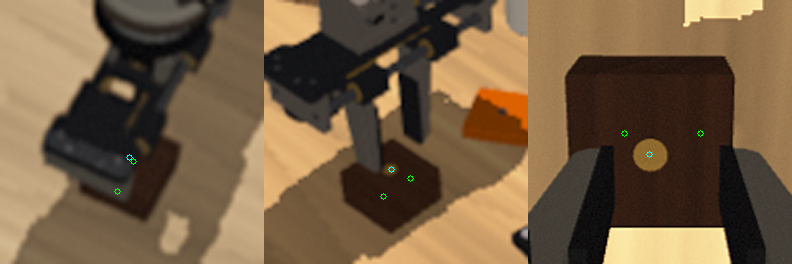

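Run:
```python
from h import *
b=imaging.get_image("side");c=imaging.get_image("wrist");s=robot.get_state();M=Rq(s["tcp_rot"]);print(s["time"],s["opening"],s["grip_force"],s["tcp_pos"],s["q"])
for h in (.022,.0,-.02,-.04):
    P=[s["tcp_pos"]+M@np.array([0,o*(s["opening"]/2+.009),h]) for o in (-1,1)]
    print(h,[proj(b,p).round(0) for p in P],[proj(c,s["tcp_pos"]+M@np.array([.01,o*s["opening"]/2,h])).round(0) for o in (-1,1)])
hs=cv2.cvtColor(b["pixels"],cv2.COLOR_BGR2HSV)
r=b["pixels"][195:295,215:315];w=c["pixels"][180:330,240:400]
cv2.imwrite("pics/w5.png",np.hstack([cv2.resize(r,(400,400),interpolation=cv2.INTER_NEAREST),cv2.resize(w,(400,400),interpolation=cv2.INTER_CUBIC)]))
```

```text
3.65 0.022050886082892567 0.0 [0.47987606 0.16243832 0.03416267] [8.74614027e-02 1.80911990e-01 1.92267242e+00 9.72546697e-07
 1.03811848e+00 4.04171397e-02]
0.022 [array([259., 270.]), array([272., 261.])] [array([304., 246.]), array([339., 246.])]
0.0 [array([258., 263.]), array([272., 254.])] [array([302., 257.]), array([341., 257.])]
-0.02 [array([257., 256.]), array([271., 247.])] [array([300., 269.]), array([343., 269.])]
-0.04 [array([256., 249.]), array([270., 239.])] [array([297., 284.]), array([345., 284.])]
```

View pics/w5.png

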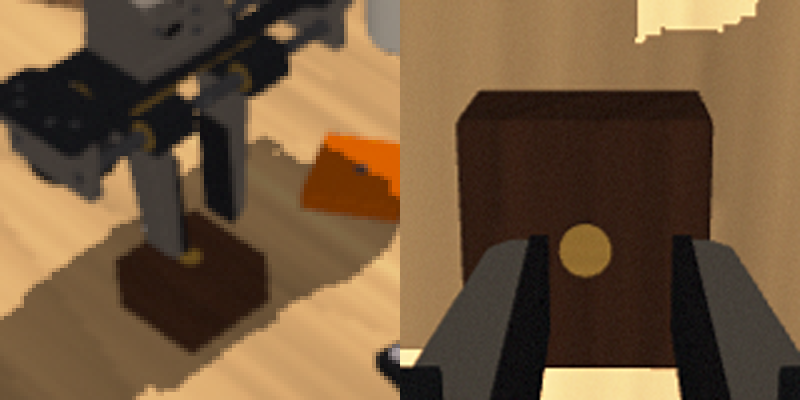

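Both views put the real fingertips about 42 mm higher than the reported TCP implies: the tips sit at reported TCP z + 20 mm, above the block. The lateral position agrees. I'll open, centre and go lower, watching the force.

>>> send_rows(increments=[{"dx": 0, "dy": -4.4, "dz": 0, "yaw": 0, "jaw": 0}, {"dx": 0, "dy": 0, "dz": 0, "yaw": 0, "jaw": 0}, {"dx": 0, "dy": 0, "dz": 0, "yaw": 0, "jaw": 0}, {"dx": 0, "dy": 0, "dz": 0, "yaw": 0, "jaw": 0}, {"dx": 0, "dy": 0, "dz": 0, "yaw": 0, "jaw": 0}, {"dx": 0, "dy": 0, "dz": 0, "yaw": 0, "jaw": 0}, {"dx": 0, "dy": 0, "dz": 0, "yaw": 0, "jaw": 0}, {"dx": 0, "dy": 0, "dz": 0, "yaw": 0, "jaw": 0}, {"dx": 0, "dy": 0, "dz": 0, "yaw": 0, "jaw": 0}, {"dx": 0, "dy": 0, "dz": 0, "yaw": 0, "jaw": 0}, {"dx": 0, "dy": 0, "dz": 0, "yaw": 0, "jaw": 0}, {"dx": 0, "dy": 0, "dz": 15, "yaw": 0, "jaw": 0}, {"dx": 0, "dy": 0, "dz": 15, "yaw": 0, "jaw": 0}, {"dx": 0, "dy": 0, "dz": 8, "yaw": 0, "jaw": 0}, {"dx": 0, "dy": 0, "dz": 0, "yaw": 0, "jaw": 0}, {"dx": 0, "dy": 0, "dz": 0, "yaw": 0, "jaw": 0}], squeeze=25)

```text
time: 4.98
tcp_pos: [0.4752, 0.1622, -0.004]
tcp_rot: [-0.0, 0.69, 0.724, -0.0]
wrist_force: [0.8, -0.1, 0.9]
opening: 0.0918
grip_force: 0.0
```

Run:
```python
from h import *
togo(475.5,162,-6,2.7)
print(robot.get_state()["wrist_force"])
c=imaging.get_image("wrist");v=cv2.cvtColor(c["pixels"],cv2.COLOR_BGR2HSV)[...,2]
for h in (.022,0,-.02):
  s=robot.get_state();M=Rq(s["tcp_rot"]);print(h,[proj(c,s["tcp_pos"]+M@np.array([.01,o*s["opening"]/2,h])).round(0) for o in (-1,1)])
m=(v<85).astype(np.uint8);print([ "%d:%s"%(r,np.flatnonzero(np.diff(m[r,150:520]))[:8]+150) for r in (230,250,260,270,280)])
```

```text
tcp [ 0.4752  0.1622 -0.004 ] ang 2.69 t 4.9833 d [-0.2  0.3  2. ] yaw -0.0 q6 0.04 grip 0.09178084259959188 0.0
[ 0.79314726 -0.10210421  0.94352179]
0.022 [array([250., 246.]), array([395., 246.])]
0 [array([242., 257.]), array([403., 257.])]
-0.02 [array([233., 269.]), array([412., 270.])]
['230:[267 375]', '250:[257 384]', '260:[258 384]', '270:[221 236 258 383 410 426]', '280:[202 237 259 383 410 444]']
```

>>> send_rows(increments=[{"dx": 0, "dy": 0, "dz": 3, "yaw": 0, "jaw": 255}, {"dx": 0, "dy": 0, "dz": 0, "yaw": 0, "jaw": 255}, {"dx": 0, "dy": 0, "dz": 0, "yaw": 0, "jaw": 255}, {"dx": 0, "dy": 0, "dz": 0, "yaw": 0, "jaw": 255}, {"dx": 0, "dy": 0, "dz": 0, "yaw": 0, "jaw": 255}, {"dx": 0, "dy": 0, "dz": 0, "yaw": 0, "jaw": 255}, {"dx": 0, "dy": 0, "dz": 0, "yaw": 0, "jaw": 255}, {"dx": 0, "dy": 0, "dz": 0, "yaw": 0, "jaw": 255}], squeeze=25)

```text
time: 5.7
tcp_pos: [0.4756, 0.1622, -0.0066]
tcp_rot: [0.0, 0.69, 0.724, -0.0]
wrist_force: [-0.9, -0.4, 2.0]
opening: 0.0577
grip_force: 25.0
```

>>> send_rows(increments=[{"dx": 0, "dy": 0, "dz": -15, "yaw": 0, "jaw": 255}, {"dx": 0, "dy": 0, "dz": -30, "yaw": 0, "jaw": 255}, {"dx": 0, "dy": 0, "dz": -35, "yaw": 0, "jaw": 255}, {"dx": 0, "dy": 0, "dz": -30, "yaw": 0, "jaw": 255}, {"dx": -15, "dy": 6, "dz": 0, "yaw": 0, "jaw": 255}, {"dx": -29, "dy": 11, "dz": 0, "yaw": 0, "jaw": 255}, {"dx": -29, "dy": 11, "dz": 0, "yaw": 0, "jaw": 255}, {"dx": -29, "dy": 11, "dz": 0, "yaw": 0, "jaw": 255}, {"dx": -29, "dy": 11, "dz": 0, "yaw": 0, "jaw": 255}, {"dx": -29, "dy": 11, "dz": 0, "yaw": 0, "jaw": 255}, {"dx": -25, "dy": 8, "dz": 0, "yaw": 0, "jaw": 255}, {"dx": -16, "dy": 6, "dz": 0, "yaw": 0, "jaw": 255}, {"dx": 0, "dy": 0, "dz": 0, "yaw": 0.081, "jaw": 255}, {"dx": 0, "dy": 0, "dz": 0, "yaw": 0.081, "jaw": 255}, {"dx": 0, "dy": 0, "dz": 0, "yaw": 0, "jaw": 255}, {"dx": 0, "dy": 0, "dz": 0, "yaw": 0, "jaw": 255}, {"dx": 0, "dy": 0, "dz": 0, "yaw": 0, "jaw": 255}])

```text
time: 7.12
tcp_pos: [0.5597, -0.0346, 0.103]
tcp_rot: [-0.0, 0.746, 0.666, -0.0]
wrist_force: [-0.5, 0.4, -0.7]
opening: 0.0577
grip_force: 25.0
```

Run:
```python
from h import *
togo(559.8,-34.8,5.4,-6.6)
import pickle
D={n:imaging.get_image(n) for n in ("side","wrist","scene")};pickle.dump(D,open("d2.pkl","wb"))
a=D["side"]["pixels"][215:365,270:470];w=D["wrist"]["pixels"][150:450,120:520]
cv2.imwrite("pics/w6.png",np.hstack([cv2.resize(a,(400,300),interpolation=cv2.INTER_CUBIC),w]))
```

```text
tcp [ 0.5597 -0.0346  0.103 ] ang -6.44 t 7.1167 d [-0.2  0.2 97.6] yaw 0.003 q6 -0.16 grip 0.05770938758359875 24.999810755252838
```

View pics/w6.png

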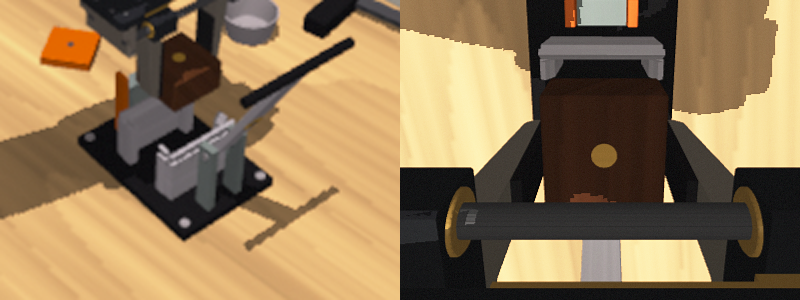

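Run:
```python
from h import *
import pickle
from scipy.optimize import least_squares
D=pickle.load(open("d2.pkl","rb"));c=D["wrist"]
from bench import robot
s=robot.get_state();M=Rq(s["tcp_rot"]);T=s["tcp_pos"]
obs=[((0,0),(323,305)),((.029,-.029),(261,231)),((.029,.029),(388,230))]  # (tool x,tool y) of top points
def pt(xy,th,oz,px):  # pivot at (px, height oz above block base)
    # tool frame: z down. block top at dz=-(34-oz)
    X=xy[0];Z=-(.034-oz)
    xr=X*np.cos(th)+Z*np.sin(th);zr=-X*np.sin(th)+Z*np.cos(th)
    return T+M@np.array([xr,xy[1],zr-.0066+0.0-oz])   # base at tcp z-? : base = tcp + .0066 up in world => tool z -.0066
for oz in (.02,.03):
    f=lambda p:np.concatenate([proj(c,pt(xy,p[0],oz,0))-o for xy,o in obs])
    r=least_squares(f,[0.]);print(oz,np.degrees(r.x),r.fun.round(1), f([0.]).round(1))
```

```text
0.02 [-15.99825308] [-2.1 -7.6 -2.3  3.8 -4.8  5. ] [-2.1  0.5 -5.5 14.7 -1.8 15.9]
0.03 [-20.3876256] [-2.1 -2.5 -1.3  9.3 -5.7 10.5] [-2.1  0.5 -5.5 14.7 -1.8 15.9]
```

The block swung in the grip by about 16-20° (insert at (323,305), far edge at row 230 in the wrist view). I'll set it down on free bench to level it, regrip deeper and harder, and move more gently.

>>> send_rows(increments=[{"dx": 10, "dy": -6, "dz": 0, "yaw": 0, "jaw": 255}, {"dx": 20, "dy": -12, "dz": 0, "yaw": 0, "jaw": 255}, {"dx": 25, "dy": -14, "dz": 0, "yaw": 0, "jaw": 255}, {"dx": 25, "dy": -14, "dz": 0, "yaw": 0, "jaw": 255}, {"dx": 25, "dy": -14, "dz": 0, "yaw": 0, "jaw": 255}, {"dx": 25, "dy": -14, "dz": 0, "yaw": 0, "jaw": 255}, {"dx": 25, "dy": -14, "dz": 0, "yaw": 0, "jaw": 255}, {"dx": 15, "dy": -9, "dz": 10, "yaw": 0, "jaw": 255}, {"dx": 5, "dy": -3, "dz": 25, "yaw": 0, "jaw": 255}, {"dx": 0, "dy": 0, "dz": 30, "yaw": 0, "jaw": 255}, {"dx": 0, "dy": 0, "dz": 20, "yaw": 0, "jaw": 255}, {"dx": 0, "dy": 0, "dz": 8, "yaw": 0, "jaw": 255}, {"dx": 0, "dy": 0, "dz": 3, "yaw": 0, "jaw": 255}, {"dx": 0, "dy": 0, "dz": 3, "yaw": 0, "jaw": 255}, {"dx": 0, "dy": 0, "dz": 3, "yaw": 0, "jaw": 255}, {"dx": 0, "dy": 0, "dz": 0, "yaw": 0, "jaw": 255}, {"dx": 0, "dy": 0, "dz": 0, "yaw": 0, "jaw": 255}], squeeze=10)

```text
time: 8.68
tcp_pos: [0.4815, 0.1503, 0.0021]
tcp_rot: [0.001, 0.747, 0.665, 0.001]
wrist_force: [-1.1, -0.5, -1.1]
opening: 0.0577
grip_force: 10.0
```

>>> send_rows(increments=[{"dx": 0, "dy": 0, "dz": 2, "yaw": 0, "jaw": 255}, {"dx": 0, "dy": 0, "dz": 2, "yaw": 0, "jaw": 255}, {"dx": 0, "dy": 0, "dz": 2, "yaw": 0, "jaw": 255}, {"dx": 0, "dy": 0, "dz": 2, "yaw": 0, "jaw": 255}, {"dx": 0, "dy": 0, "dz": 0, "yaw": 0, "jaw": 255}, {"dx": 0, "dy": 0, "dz": 0, "yaw": 0, "jaw": 255}], squeeze=5)

```text
time: 9.18
tcp_pos: [0.4805, 0.1503, -0.007]
tcp_rot: [-0.0, 0.747, 0.665, -0.0]
wrist_force: [0.5, 0.0, -1.2]
opening: 0.0584
grip_force: 5.0
```

>>> send_rows(increments=[{"dx": 0, "dy": 0, "dz": 0, "yaw": 0, "jaw": 40}, {"dx": 0, "dy": 0, "dz": 0, "yaw": 0, "jaw": 40}, {"dx": 0, "dy": 0, "dz": 0, "yaw": 0, "jaw": 40}, {"dx": 0, "dy": 0, "dz": 3, "yaw": 0, "jaw": 40}, {"dx": 0, "dy": 0, "dz": 3, "yaw": 0, "jaw": 40}, {"dx": 0, "dy": 0, "dz": 0, "yaw": 0, "jaw": 40}, {"dx": 0, "dy": 0, "dz": 0, "yaw": 0, "jaw": 40}])

```text
time: 9.77
tcp_pos: [0.4803, 0.1502, -0.0132]
tcp_rot: [-0.0, 0.747, 0.665, -0.0]
wrist_force: [-0.4, 0.0, -0.2]
opening: 0.077
grip_force: 0.0
```

```bash
cat >> h.py <<'E'
def rect(c,u,v,r,z,f):
    hsv=cv2.cvtColor(c["pixels"],cv2.COLOR_BGR2HSV).astype(int)[v-r:v+r,u-r:u+r]
    m=cv2.morphologyEx(f(*[hsv[...,i] for i in range(3)]).astype(np.uint8),cv2.MORPH_OPEN,np.ones((3,3)))
    cs,_=cv2.findContours(m,cv2.RETR_EXTERNAL,cv2.CHAIN_APPROX_NONE);ct=max(cs,key=cv2.contourArea)[:,0]+[u-r,v-r]
    return cv2.minAreaRect(np.array([ray(c,a,b,z)[:2]*1000 for a,b in ct],np.float32)),ct.min(0),ct.max(0)
E
python3 - <<'E'
from h import *
togo(480,150,-12,-6.6)
c=imaging.get_image("wrist")
im=c["pixels"];hsv=cv2.cvtColor(im,cv2.COLOR_BGR2HSV).astype(int)
sub=hsv[200:340,280:360];m=(sub[...,2]>85)&(sub[...,1]>110)&(sub[...,0]<30)
n,l,st,ce=cv2.connectedComponentsWithStats(m.astype(np.uint8));
for i in range(1,n):
    if 60<st[i,4]<1500: p=ce[i]+[280,200];print("insert?",p,st[i],ray(c,*p,.034)*1000)
# rows/cols of dark block edges at centre column
for col in (300,345): print(col,[(r,im[r,col].tolist()) for r in range(196,345,6)][::2])
E
```

```text
tcp [ 0.4803  0.1502 -0.0132] ang -6.59 t 9.7667 d [-0.3 -0.2 -1.2] yaw 0.0 q6 0.18 grip 0.07695386436899417 0.0
insert? [324.05914972 311.974122  ] [ 31 100  27  25 541] [481.85606471 150.01727909  34.        ]
300 [(196, [82, 121, 156]), (208, [79, 120, 154]), (220, [78, 116, 151]), (232, [12, 22, 38]), (244, [10, 18, 36]), (256, [17, 27, 48]), (268, [16, 26, 47]), (280, [17, 25, 48]), (292, [15, 28, 49]), (304, [17, 30, 51]), (316, [19, 28, 50]), (328, [19, 27, 52]), (340, [19, 30, 52])]
345 [(196, [164, 233, 255]), (208, [74, 112, 146]), (220, [76, 114, 150]), (232, [12, 21, 36]), (244, [13, 19, 34]), (256, [11, 24, 48]), (268, [16, 27, 51]), (280, [20, 31, 53]), (292, [18, 29, 50]), (304, [22, 30, 52]), (316, [19, 28, 51]), (328, [21, 32, 53]), (340, [18, 31, 51])]
```

>>> send_rows(increments=[{"dx": 0, "dy": 0, "dz": 0, "yaw": 0, "jaw": 255}, {"dx": 0, "dy": 0, "dz": 0, "yaw": 0, "jaw": 255}, {"dx": 0, "dy": 0, "dz": 0, "yaw": 0, "jaw": 255}, {"dx": 0, "dy": 0, "dz": 0, "yaw": 0, "jaw": 255}, {"dx": 0, "dy": 0, "dz": 0, "yaw": 0, "jaw": 255}, {"dx": 0, "dy": 0, "dz": -8, "yaw": 0, "jaw": 255}, {"dx": 0, "dy": 0, "dz": -16, "yaw": 0, "jaw": 255}, {"dx": 0, "dy": 0, "dz": -22, "yaw": 0, "jaw": 255}, {"dx": 0, "dy": 0, "dz": -22, "yaw": 0, "jaw": 255}, {"dx": 0, "dy": 0, "dz": -20, "yaw": 0, "jaw": 255}, {"dx": 0, "dy": 0, "dz": -12, "yaw": 0, "jaw": 255}, {"dx": 0, "dy": 0, "dz": -5, "yaw": 0, "jaw": 255}, {"dx": 0, "dy": 0, "dz": 0, "yaw": 0, "jaw": 255}], squeeze=55)

```text
time: 10.9
tcp_pos: [0.4816, 0.1504, 0.0938]
tcp_rot: [0.001, 0.747, 0.665, 0.001]
wrist_force: [0.0, -0.9, -2.2]
opening: 0.0579
grip_force: 55.0
```

```bash
cat >> h.py <<'E'
def insert(c,u0,u1,v0,v1,f=lambda H,S,V:(V>85)&(S>110)&(H<30)):
    h=cv2.cvtColor(c["pixels"],cv2.COLOR_BGR2HSV).astype(int)[v0:v1,u0:u1]
    n,l,st,ce=cv2.connectedComponentsWithStats(f(h[...,0],h[...,1],h[...,2]).astype(np.uint8))
    return [(ce[i]+[u0,v0],st[i].tolist()) for i in range(1,n) if 60<st[i,4]<1500]
E
python3 - <<'E'
from h import *
togo(559.8,-34.8,100,-6.6)
c=imaging.get_image("wrist");print(insert(c,290,360,240,345))
v=c["pixels"].max(2)
for col in (300,345): print(col,[int(x) for x in v[200:250:2,col]])
E
```

```text
tcp [0.4816 0.1504 0.0938] ang -6.59 t 10.9 d [-175.    98.9   -6.1] yaw 0.0 q6 0.18 grip 0.05793660829828189 54.99966859817505
[(array([323.5891182 , 311.52532833]), [20, 60, 28, 24, 533])]
300 [164, 160, 161, 164, 161, 161, 166, 164, 163, 163, 165, 161, 161, 161, 162, 167, 43, 33, 37, 38, 35, 35, 43, 43, 37]
345 [152, 150, 153, 151, 152, 150, 151, 152, 151, 150, 152, 150, 154, 151, 152, 158, 39, 41, 41, 38, 36, 35, 40, 37, 40]
```

>>> send_rows(increments=[{"dx": -5, "dy": 3, "dz": 0, "yaw": 0, "jaw": 255}, {"dx": -10, "dy": 6, "dz": 0, "yaw": 0, "jaw": 255}, {"dx": -15, "dy": 8, "dz": 0, "yaw": 0, "jaw": 255}, {"dx": -19, "dy": 11, "dz": 0, "yaw": 0, "jaw": 255}, {"dx": -20, "dy": 11, "dz": 0, "yaw": 0, "jaw": 255}, {"dx": -20, "dy": 11, "dz": 0, "yaw": 0, "jaw": 255}, {"dx": -20, "dy": 11, "dz": 0, "yaw": 0, "jaw": 255}, {"dx": -19, "dy": 11, "dz": 0, "yaw": 0, "jaw": 255}, {"dx": -18, "dy": 10, "dz": 0, "yaw": 0, "jaw": 255}, {"dx": -14, "dy": 8, "dz": 0, "yaw": 0, "jaw": 255}, {"dx": -10, "dy": 6, "dz": 0, "yaw": 0, "jaw": 255}, {"dx": -5, "dy": 3, "dz": 0, "yaw": 0, "jaw": 255}, {"dx": 0, "dy": 0, "dz": 0, "yaw": 0, "jaw": 255}, {"dx": 0, "dy": 0, "dz": 0, "yaw": 0, "jaw": 255}, {"dx": 0, "dy": 0, "dz": 0, "yaw": 0, "jaw": 255}])

```text
time: 12.2
tcp_pos: [0.5585, -0.034, 0.092]
tcp_rot: [-0.0, 0.746, 0.666, -0.0]
wrist_force: [0.4, 0.4, -0.5]
opening: 0.0576
grip_force: 55.0
```

Run:
```python
from h import *
togo(559.8,-34.8,0,-6.6)
c=imaging.get_image("wrist");print(insert(c,290,360,240,345))
v=c["pixels"].max(2)
for col in (300,345): print(col,[int(x) for x in v[150:250:2,col]])
h=cv2.cvtColor(c["pixels"],cv2.COLOR_BGR2HSV).astype(int)
# orange fork cheeks on catch: centre column gives jig x
m=((h[...,0]<14)&(h[...,1]>170)&(h[...,2]>110)).astype(np.uint8);m[230:]=0
n,l,st,ce=cv2.connectedComponentsWithStats(m)
print([(ce[i].round(1),st[i].tolist()) for i in range(1,n) if st[i,4]>40])
# wall (+y) top: bright grey region between
w=((h[...,1]<60)&(h[...,2]>90)).astype(np.uint8);w[:150]=0;w[245:]=0;w[:,:240]=0;w[:,410:]=0
n,l,st,ce=cv2.connectedComponentsWithStats(w)
print([(ce[i].round(1),st[i].tolist()) for i in range(1,n) if st[i,4]>100])
```

```text
tcp [ 0.5585 -0.034   0.092 ] ang -6.54 t 12.2 d [-0.6  1.5 92. ] yaw 0.001 q6 -0.16 grip 0.05759432252275505 54.999523758888245
[(array([323.59056604, 311.52264151]), [20, 60, 28, 24, 530])]
300 [87, 192, 183, 182, 182, 182, 102, 83, 81, 79, 83, 88, 84, 191, 48, 17, 15, 13, 16, 48, 101, 100, 99, 98, 130, 131, 126, 133, 130, 116, 96, 103, 10, 20, 17, 15, 18, 18, 12, 18, 13, 37, 39, 34, 36, 38, 35, 42, 38, 38]
345 [187, 191, 189, 189, 192, 189, 189, 187, 188, 189, 191, 189, 190, 195, 49, 19, 11, 18, 20, 45, 102, 102, 99, 94, 133, 131, 130, 131, 131, 114, 95, 102, 16, 17, 19, 14, 16, 21, 17, 14, 12, 41, 38, 39, 37, 39, 34, 35, 42, 39]
[(array([289.9, 163.8]), [284, 149, 13, 31, 317]), (array([355.9, 165.1]), [350, 149, 13, 31, 204])]
[(array([324.2, 163.5]), [297, 150, 52, 28, 1362]), (array([322.9, 204.7]), [257, 189, 133, 46, 3665])]
```

Run:
```python
from h import *
c=imaging.get_image("wrist");C=np.array([.5585,-.0340,0]);a=np.radians(-6.6)
ex=np.array([np.cos(a),np.sin(a)]);ey=np.array([-np.sin(a),np.cos(a)])
for n,p,z in [("catch",(323.4,165),.09),("wall mid",(323,200),.07),("row190",(323,189),.07),("row197",(323,197),.07),("row209",(323,208.5),.07),("row213",(323,213),.07),("wl",(257,200),.07),("wr",(390,200),.07)]:
    q=(ray(c,*p,z)-C)[:2]*1000;print(n,(q@ex).round(1),(q@ey).round(1))
```

```text
catch 1.1 61.6
wall mid 0.9 39.5
row190 0.9 46.2
row197 0.9 41.3
row209 0.9 34.2
row213 0.9 31.4
wl -39.5 39.4
wr 41.9 39.6
```

>>> send_rows(increments=[{"dx": -0.6, "dy": 1.2, "dz": 8, "yaw": 0, "jaw": 255}, {"dx": 0, "dy": 0, "dz": 15, "yaw": 0, "jaw": 255}, {"dx": 0, "dy": 0, "dz": 8, "yaw": 0, "jaw": 255}, {"dx": 0, "dy": 0, "dz": 6, "yaw": 0, "jaw": 255}, {"dx": 0, "dy": 0, "dz": 6, "yaw": 0, "jaw": 255}, {"dx": 0, "dy": 0, "dz": 6, "yaw": 0, "jaw": 255}, {"dx": 0, "dy": 0, "dz": 6, "yaw": 0, "jaw": 255}, {"dx": 0, "dy": 0, "dz": 0, "yaw": 0, "jaw": 255}])

```text
time: 12.97
tcp_pos: [0.5592, -0.0354, 0.0359]
tcp_rot: [-0.001, 0.747, 0.665, -0.001]
wrist_force: [-0.3, 0.5, -1.4]
opening: 0.0576
grip_force: 55.0
```

>>> send_rows(increments=[{"dx": 0, "dy": 0, "dz": 7, "yaw": 0, "jaw": 255}, {"dx": 0, "dy": 0, "dz": 7, "yaw": 0, "jaw": 255}, {"dx": 0, "dy": 0, "dz": 7, "yaw": 0, "jaw": 255}, {"dx": 0, "dy": 0, "dz": 7, "yaw": 0, "jaw": 255}, {"dx": 0, "dy": 0, "dz": 4, "yaw": 0, "jaw": 255}, {"dx": 0, "dy": 0, "dz": 2, "yaw": 0, "jaw": 255}, {"dx": 0, "dy": 0, "dz": 1, "yaw": 0, "jaw": 255}, {"dx": 0, "dy": 0, "dz": 1, "yaw": 0, "jaw": 255}, {"dx": 0, "dy": 0, "dz": 0, "yaw": 0, "jaw": 255}, {"dx": 0, "dy": 0, "dz": 0, "yaw": 0, "jaw": 255}])

```text
time: 13.8
tcp_pos: [0.5603, -0.0357, 0.0015]
tcp_rot: [0.0, 0.747, 0.665, 0.0]
wrist_force: [-0.3, -0.5, -0.9]
opening: 0.0579
grip_force: 55.0
```

>>> send_rows(increments=[{"dx": 0, "dy": 0, "dz": 1, "yaw": 0, "jaw": 255}, {"dx": 0, "dy": 0, "dz": 1, "yaw": 0, "jaw": 255}, {"dx": 0, "dy": 0, "dz": 0.5, "yaw": 0, "jaw": 255}, {"dx": 0, "dy": 0, "dz": 0, "yaw": 0, "jaw": 255}, {"dx": 0, "dy": 0, "dz": 0, "yaw": 0, "jaw": 255}], squeeze=20)

```text
time: 14.22
tcp_pos: [0.5603, -0.0358, -0.0007]
tcp_rot: [0.0, 0.747, 0.665, 0.0]
wrist_force: [-1.5, 0.2, 4.4]
opening: 0.0578
grip_force: 20.0
```

>>> send_rows(increments=[{"dx": 0, "dy": 0, "dz": 0, "yaw": 0, "jaw": 30}, {"dx": 0, "dy": 0, "dz": 0, "yaw": 0, "jaw": 30}, {"dx": 0, "dy": 0, "dz": 0, "yaw": 0, "jaw": 30}, {"dx": 0, "dy": 0, "dz": 0, "yaw": 0, "jaw": 30}, {"dx": 0, "dy": 0, "dz": 0, "yaw": 0, "jaw": 0}, {"dx": 0, "dy": 0, "dz": 0, "yaw": 0, "jaw": 0}])

```text
time: 14.72
tcp_pos: [0.56, -0.0356, -0.0014]
tcp_rot: [-0.0, 0.747, 0.665, -0.0]
wrist_force: [-0.8, -0.3, -0.2]
opening: 0.0911
grip_force: 0.0
```

>>> send_rows(increments=[{"dx": 0, "dy": 0, "dz": -15, "yaw": 0, "jaw": 0}, {"dx": 0, "dy": 0, "dz": -30, "yaw": 0, "jaw": 0}, {"dx": 0, "dy": 0, "dz": -35, "yaw": 0, "jaw": 0}, {"dx": 0, "dy": 0, "dz": -35, "yaw": 0, "jaw": 0}, {"dx": 0, "dy": 0, "dz": 0, "yaw": 0, "jaw": 0}, {"dx": 0, "dy": 0, "dz": 0, "yaw": 0, "jaw": 0}, {"dx": 0, "dy": 0, "dz": 0, "yaw": 0, "jaw": 0}])

```text
time: 15.3
tcp_pos: [0.5595, -0.0355, 0.1129]
tcp_rot: [-0.0, 0.747, 0.665, -0.0]
wrist_force: [0.1, 0.0, -0.4]
opening: 0.0921
grip_force: 0.0
```

Run:
```python
from h import *
togo(608.5,171.5,0,32.5)
c=imaging.get_image("wrist");r=insert(c,270,380,210,350);print(r)
for p,_ in r: print(ray(c,*p,.046)*1000)
im=c["pixels"];print(cv2.imwrite("pics/w7.png",im[150:450,120:520]))
```

```text
tcp [ 0.5595 -0.0355  0.1129] ang -6.59 t 15.3 d [211.3  25.1 112.9] yaw -0.682 q6 -0.16 grip 0.09211685789222111 0.0
[(array([324.87894737, 242.22105263]), [47, 25, 16, 15, 190]), (array([326.05851852, 266.75481481]), [19, 44, 72, 23, 1350]), (array([363.66770186, 334.88975155]), [81, 109, 29, 31, 644])]
[561.71263025 -36.02725017  46.        ]
[560.36852362 -55.99346001  46.        ]
[ 584.60649132 -119.02501997   46.        ]
True
```

View pics/w7.png

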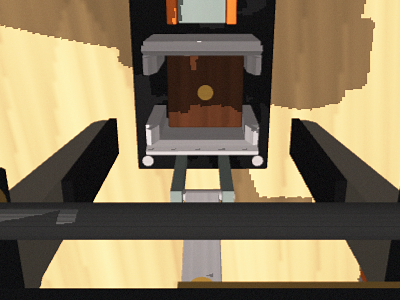

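The wrist view shows the block seated in the pocket, with its insert at (325,242) in the full picture. Next I'll refine the spacer's pose and check the glue bottle's clearance.

Run:
```python
from h import *
import pickle
D=pickle.load(open("d0.pkl","rb"))
for n,box in (("scene",(335,370,330,390)),("side",(300,335,140,215))):
    c=D[n];h=cv2.cvtColor(c["pixels"],cv2.COLOR_BGR2HSV).astype(int)
    u0,u1,v0,v1=box;s=h[v0:v1,u0:u1]
    cap=((s[...,0]<14)&(s[...,1]>170)&(s[...,2]>120)).astype(np.uint8);nn,l,st,ce=cv2.connectedComponentsWithStats(cap);i=1+np.argmax(st[1:,4]);p=ce[i]+[u0,v0]
    print(n,"cap",p,st[i],ray(c,*p,.15)*1000)
c=imaging.get_image("side");s=insert(c,280,330,220,260,lambda H,S,V:(S>190)&(V>90)&(H<14));print([(p,ray(c,*p,.012)*1000,b) for p,b in s])
c=imaging.get_image("scene");s=insert(c,322,362,281,321,lambda H,S,V:(S>130)&(V>90)&(H<14));print([(p,ray(c,*p,.012)*1000,b) for p,b in s])
```

```text
scene cap [353.47 339.48] [ 14   4  10  12 100] [729.50003604 259.67338964 150.        ]
side cap [315.32222222 149.4       ] [10  5 12 11 90] [736.37592031 270.32095913 150.        ]
[(array([304.63106796, 245.60194175]), array([586.49984988, 152.1832214 ,  12.        ]), [11, 20, 27, 10, 103])]
[(array([341.7323689 , 301.32549729]), array([610.68378369, 171.93248259,  12.        ]), [8, 9, 25, 24, 553])]
```

>>> send_rows(increments=[{"dx": 25, "dy": 3, "dz": 0, "yaw": 0, "jaw": 0}, {"dx": 35, "dy": 4, "dz": 0, "yaw": 0, "jaw": 0}, {"dx": 38, "dy": 5, "dz": 0, "yaw": 0, "jaw": 0}, {"dx": 38, "dy": 5, "dz": 0, "yaw": 0, "jaw": 0}, {"dx": 38, "dy": 4, "dz": 0, "yaw": 0, "jaw": 0}, {"dx": 25, "dy": 3, "dz": 0, "yaw": 0, "jaw": 0}, {"dx": 12, "dy": 1, "dz": 0, "yaw": -0.05, "jaw": 0}, {"dx": 0, "dy": 0, "dz": 15, "yaw": -0.11, "jaw": 0}, {"dx": 0, "dy": 0, "dz": 15, "yaw": -0.11, "jaw": 0}, {"dx": 0, "dy": 0, "dz": 15, "yaw": -0.11, "jaw": 0}, {"dx": 0, "dy": 0, "dz": 15, "yaw": -0.11, "jaw": 0}, {"dx": 0, "dy": 0, "dz": 10, "yaw": -0.11, "jaw": 0}, {"dx": 0, "dy": 0, "dz": 0, "yaw": -0.082, "jaw": 0}, {"dx": 0, "dy": 0, "dz": 0, "yaw": 0, "jaw": 0}, {"dx": 0, "dy": 0, "dz": 0, "yaw": 0, "jaw": 0}, {"dx": 0, "dy": 0, "dz": 0, "yaw": 0, "jaw": 0}])

```text
time: 16.78
tcp_pos: [0.609, 0.1711, 0.0435]
tcp_rot: [-0.0, 0.482, 0.876, -0.0]
wrist_force: [-0.4, -0.1, -0.3]
opening: 0.0918
grip_force: 0.0
```

Run:
```python
from h import *
togo(609,171.6,-12,32.5)
c=imaging.get_image("wrist")
p=proj(c,[.609,.1716,.012]);print(p)
u,v=map(int,p)
print(rect(c,u,v,95,.012,lambda H,S,V:(S>185)&(V>80)&(H<13)))
print([(p,ray(c,*p,.012)*1000,b) for p,b in insert(c,u-20,u+20,v-20,v+20,lambda H,S,V:~((S>150)&(H<14)))])
```

```text
tcp [0.609  0.1711 0.0435] ang 32.36 t 16.7833 d [ 0.5  0.3 55.5] yaw -0.002 q6 -0.48 grip 0.09179962570428885 0.0
[322.89356735 254.7013564 ]
(((608.062255859375, 172.91940307617188), (57.39506912231445, 58.60755920410156), 32.42619323730469), array([279, 209]), array([366, 293]))
[(array([322.77142857, 254.55238095]), array([608.87528967, 171.64449201,  12.        ]), [15, 15, 12, 12, 105])]
```

>>> send_rows(increments=[{"dx": 0.7, "dy": 0.2, "dz": 15, "yaw": 0, "jaw": 0}, {"dx": 0, "dy": 0, "dz": 18, "yaw": 0, "jaw": 0}, {"dx": 0, "dy": 0, "dz": 12, "yaw": 0, "jaw": 0}, {"dx": 0, "dy": 0, "dz": 5, "yaw": 0, "jaw": 0}, {"dx": 0, "dy": 0, "dz": 3, "yaw": 0, "jaw": 0}, {"dx": 0, "dy": 0, "dz": 2, "yaw": 0, "jaw": 0}, {"dx": 0, "dy": 0, "dz": 0, "yaw": 0, "jaw": 0}, {"dx": 0, "dy": 0, "dz": 0, "yaw": 0, "jaw": 0}])

```text
time: 17.5
tcp_pos: [0.6095, 0.1718, -0.0105]
tcp_rot: [0.001, 0.481, 0.877, 0.0]
wrist_force: [0.1, -0.6, -0.3]
opening: 0.0918
grip_force: 0.0
```

>>> send_rows(increments=[{"dx": 0, "dy": 0, "dz": 2, "yaw": 0, "jaw": 0}, {"dx": 0, "dy": 0, "dz": 1, "yaw": 0, "jaw": 0}, {"dx": 0, "dy": 0, "dz": 1, "yaw": 0, "jaw": 0}, {"dx": 0, "dy": 0, "dz": 0, "yaw": 0, "jaw": 0}, {"dx": 0, "dy": 0, "dz": 0, "yaw": 0, "jaw": 0}])

```text
time: 17.92
tcp_pos: [0.6088, 0.1718, -0.0153]
tcp_rot: [-0.0, 0.481, 0.877, -0.0]
wrist_force: [0.2, 0.0, 0.0]
opening: 0.0921
grip_force: 0.0
```

>>> send_rows(increments=[{"dx": 0, "dy": 0, "dz": 0, "yaw": 0, "jaw": 255}, {"dx": 0, "dy": 0, "dz": 0, "yaw": 0, "jaw": 255}, {"dx": 0, "dy": 0, "dz": 0, "yaw": 0, "jaw": 255}, {"dx": 0, "dy": 0, "dz": 0, "yaw": 0, "jaw": 255}, {"dx": 0, "dy": 0, "dz": 0, "yaw": 0, "jaw": 255}, {"dx": 0, "dy": 0, "dz": 0, "yaw": 0, "jaw": 255}, {"dx": 0, "dy": 0, "dz": 0, "yaw": 0, "jaw": 255}], squeeze=40)

```text
time: 18.5
tcp_pos: [0.6088, 0.1718, -0.0153]
tcp_rot: [-0.0, 0.481, 0.877, -0.0]
wrist_force: [0.5, -0.0, -1.1]
opening: 0.0574
grip_force: 40.0
```

>>> send_rows(increments=[{"dx": 0, "dy": 0, "dz": -5, "yaw": 0, "jaw": 255}, {"dx": 0, "dy": 0, "dz": -12, "yaw": 0, "jaw": 255}, {"dx": 0, "dy": 0, "dz": -20, "yaw": 0, "jaw": 255}, {"dx": 0, "dy": 0, "dz": -25, "yaw": 0, "jaw": 255}, {"dx": 0, "dy": 0, "dz": -25, "yaw": 0, "jaw": 255}, {"dx": 0, "dy": 0, "dz": -15, "yaw": 0.06, "jaw": 255}, {"dx": 0, "dy": 0, "dz": -8, "yaw": 0.1, "jaw": 255}, {"dx": 0, "dy": 0, "dz": 0, "yaw": 0.12, "jaw": 255}, {"dx": 0, "dy": 0, "dz": 0, "yaw": 0.12, "jaw": 255}, {"dx": 0, "dy": 0, "dz": 0, "yaw": 0.12, "jaw": 255}, {"dx": 0, "dy": 0, "dz": 0, "yaw": 0.1, "jaw": 255}, {"dx": 0, "dy": 0, "dz": 0, "yaw": 0.06, "jaw": 255}, {"dx": 0, "dy": 0, "dz": 0, "yaw": 0, "jaw": 255}, {"dx": 0, "dy": 0, "dz": 0, "yaw": 0, "jaw": 255}, {"dx": 0, "dy": 0, "dz": 0, "yaw": 0, "jaw": 255}])

```text
time: 19.75
tcp_pos: [0.609, 0.1718, 0.0953]
tcp_rot: [0.0, 0.745, 0.667, 0.0]
wrist_force: [-0.6, -0.4, -0.8]
opening: 0.0573
grip_force: 40.0
```

Run:
```python
from h import *
togo(560,-35.4,100,-6.6)
c=imaging.get_image("wrist");s=robot.get_state()
top=s["tcp_pos"][2]+.0153+.012
T=s["tcp_pos"];p=proj(c,[T[0],T[1],top]);u,v=map(int,p);print(p)
r=rect(c,u,v,95,top,lambda H,S,V:(S>170)&(V>70)&(H<14));print(r,(np.array(r[0][0])-T[:2]*1000))
print([(q,b) for q,b in insert(c,u-20,u+20,v-20,v+20,lambda H,S,V:~((S>150)&(H<14)))])
```

```text
tcp [0.609  0.1718 0.0953] ang -6.38 t 19.75 d [-211.4  -25.7   -4.7] yaw 0.004 q6 0.2 grip 0.057255779320256994 39.99984383583069
[320.84375964 293.13797147]
(((610.5621948242188, 173.8833770751953), (60.03913497924805, 57.811336517333984), 83.62850952148438), array([264, 231]), array([383, 342])) [1.59200467 2.08781839]
[(array([323.61375661, 291.97883598]), [16, 12, 16, 15, 189])]
```

>>> send_rows(increments=[{"dx": -5, "dy": -0.6, "dz": 0, "yaw": 0.004, "jaw": 255}, {"dx": -11, "dy": -1.3, "dz": 0, "yaw": 0, "jaw": 255}, {"dx": -17, "dy": -2, "dz": 0, "yaw": 0, "jaw": 255}, {"dx": -21, "dy": -2.6, "dz": 0, "yaw": 0, "jaw": 255}, {"dx": -23, "dy": -2.8, "dz": 0, "yaw": 0, "jaw": 255}, {"dx": -24, "dy": -3, "dz": 0, "yaw": 0, "jaw": 255}, {"dx": -24, "dy": -3, "dz": 0, "yaw": 0, "jaw": 255}, {"dx": -23, "dy": -2.8, "dz": 0, "yaw": 0, "jaw": 255}, {"dx": -21, "dy": -2.6, "dz": 0, "yaw": 0, "jaw": 255}, {"dx": -18, "dy": -2.2, "dz": 0, "yaw": 0, "jaw": 255}, {"dx": -13, "dy": -1.6, "dz": 0, "yaw": 0, "jaw": 255}, {"dx": -8, "dy": -1, "dz": 0, "yaw": 0, "jaw": 255}, {"dx": -3, "dy": -0.3, "dz": 0, "yaw": 0, "jaw": 255}, {"dx": 0, "dy": 0, "dz": 0, "yaw": 0, "jaw": 255}, {"dx": 0, "dy": 0, "dz": 0, "yaw": 0, "jaw": 255}, {"dx": 0, "dy": 0, "dz": 0, "yaw": 0, "jaw": 255}])

```text
time: 21.13
tcp_pos: [0.5587, -0.034, 0.0947]
tcp_rot: [-0.0, 0.747, 0.665, 0.0]
wrist_force: [0.5, 1.0, -0.6]
opening: 0.0573
grip_force: 40.0
```

Run:
```python
from h import *
togo(560,-35.4,31,-6.6)
c=imaging.get_image("wrist")
print([(q,b) for q,b in insert(c,300,345,270,315,lambda H,S,V:~((S>150)&(H<14)))])
```

```text
tcp [ 0.5587 -0.034   0.0947] ang -6.65 t 21.1333 d [-1.3  1.4 63.7] yaw -0.001 q6 -0.16 grip 0.05729624137916281 39.99983489513397
[(array([323.61375661, 291.97883598]), [16, 15, 16, 15, 189])]
```

>>> send_rows(increments=[{"dx": -1.1, "dy": 1.3, "dz": 6, "yaw": 0, "jaw": 255}, {"dx": 0, "dy": 0, "dz": 12, "yaw": 0, "jaw": 255}, {"dx": 0, "dy": 0, "dz": 10, "yaw": 0, "jaw": 255}, {"dx": 0, "dy": 0, "dz": 7, "yaw": 0, "jaw": 255}, {"dx": 0, "dy": 0, "dz": 6, "yaw": 0, "jaw": 255}, {"dx": 0, "dy": 0, "dz": 6, "yaw": 0, "jaw": 255}, {"dx": 0, "dy": 0, "dz": 6, "yaw": 0, "jaw": 255}, {"dx": 0, "dy": 0, "dz": 4, "yaw": 0, "jaw": 255}, {"dx": 0, "dy": 0, "dz": 3, "yaw": 0, "jaw": 255}, {"dx": 0, "dy": 0, "dz": 0, "yaw": 0, "jaw": 255}, {"dx": 0, "dy": 0, "dz": 0, "yaw": 0, "jaw": 255}])

```text
time: 22.1
tcp_pos: [0.5599, -0.0361, 0.0348]
tcp_rot: [0.0, 0.747, 0.665, 0.0]
wrist_force: [0.4, -0.3, -0.5]
opening: 0.0574
grip_force: 40.0
```

>>> send_rows(increments=[{"dx": 0, "dy": 0, "dz": 1, "yaw": 0, "jaw": 255}, {"dx": 0, "dy": 0, "dz": 1, "yaw": 0, "jaw": 255}, {"dx": 0, "dy": 0, "dz": 1, "yaw": 0, "jaw": 255}, {"dx": 0, "dy": 0, "dz": 0, "yaw": 0, "jaw": 255}, {"dx": 0, "dy": 0, "dz": 0, "yaw": 0, "jaw": 255}], squeeze=15)

```text
time: 22.52
tcp_pos: [0.5598, -0.036, 0.0317]
tcp_rot: [0.0, 0.747, 0.665, -0.0]
wrist_force: [-0.1, 0.9, -0.5]
opening: 0.058
grip_force: 15.0
```

Now 1.5 mm more to touch the block, then release and rise.

>>> send_rows(increments=[{"dx": 0, "dy": 0, "dz": 0.8, "yaw": 0, "jaw": 255}, {"dx": 0, "dy": 0, "dz": 0.7, "yaw": 0, "jaw": 255}, {"dx": 0, "dy": 0, "dz": 0, "yaw": 0, "jaw": 255}, {"dx": 0, "dy": 0, "dz": 0, "yaw": 0, "jaw": 255}])

```text
time: 22.85
tcp_pos: [0.5599, -0.0361, 0.0307]
tcp_rot: [0.0, 0.747, 0.665, 0.0]
wrist_force: [-1.7, 0.8, 3.8]
opening: 0.0579
grip_force: 15.0
```

>>> send_rows(increments=[{"dx": 0, "dy": 0, "dz": 0, "yaw": 0, "jaw": 30}, {"dx": 0, "dy": 0, "dz": 0, "yaw": 0, "jaw": 30}, {"dx": 0, "dy": 0, "dz": 0, "yaw": 0, "jaw": 30}, {"dx": 0, "dy": 0, "dz": 0, "yaw": 0, "jaw": 30}, {"dx": 0, "dy": 0, "dz": 0, "yaw": 0, "jaw": 0}, {"dx": 0, "dy": 0, "dz": -12, "yaw": 0, "jaw": 0}, {"dx": 0, "dy": 0, "dz": -25, "yaw": 0, "jaw": 0}, {"dx": 0, "dy": 0, "dz": -25, "yaw": 0, "jaw": 0}, {"dx": 0, "dy": 0, "dz": -20, "yaw": 0, "jaw": 0}, {"dx": 0, "dy": 0, "dz": 0, "yaw": 0, "jaw": 0}, {"dx": 0, "dy": 0, "dz": 0, "yaw": 0, "jaw": 0}, {"dx": 0, "dy": 0, "dz": 0, "yaw": 0, "jaw": 0}])

```text
time: 23.85
tcp_pos: [0.5592, -0.0359, 0.1115]
tcp_rot: [-0.0, 0.747, 0.665, -0.0]
wrist_force: [0.0, 0.3, -0.5]
opening: 0.0922
grip_force: 0.0
```

Run:
```python
from h import *
togo(506,308.5,0,32)
c=imaging.get_image("wrist")
p=proj(c,[.560,-.0355,.058]);u,v=map(int,p);print(p)
print(rect(c,u,v,50,.058,lambda H,S,V:(S>170)&(V>70)&(H<14)))
print([(q,b,ray(c,*q,.058)*1000) for q,b in insert(c,u-20,u+20,v-20,v+20,lambda H,S,V:~((S>150)&(H<14)))])
```

```text
tcp [ 0.5592 -0.0359  0.1115] ang -6.7 t 23.85 d [335.8 -92.9 111.7] yaw -0.675 q6 -0.16 grip 0.09216497167098728 0.0
[322.87857055 246.36195613]
(((561.4793701171875, -34.73491668701172), (57.734222412109375, 57.88315200805664), 83.34610748291016), array([285, 206]), array([365, 282]))
[(array([324.82222222, 246.24444444]), [18, 15, 11, 11, 90], array([561.41983436, -35.57536834,  58.        ]))]
```

>>> send_rows(increments=[{"dx": 20, "dy": -6, "dz": 0, "yaw": 0, "jaw": 0}, {"dx": 35, "dy": -10, "dz": 0, "yaw": 0, "jaw": 0}, {"dx": 38, "dy": -10, "dz": 0, "yaw": 0, "jaw": 0}, {"dx": 38, "dy": -10, "dz": 0, "yaw": 0, "jaw": 0}, {"dx": 38, "dy": -10, "dz": 0, "yaw": 0, "jaw": 0}, {"dx": 38, "dy": -10, "dz": 0, "yaw": 0, "jaw": 0}, {"dx": 38, "dy": -10, "dz": 0, "yaw": 0, "jaw": 0}, {"dx": 38, "dy": -10, "dz": 0, "yaw": 0, "jaw": 0}, {"dx": 32, "dy": -9, "dz": 0, "yaw": 0, "jaw": 0}, {"dx": 20, "dy": -8, "dz": 10, "yaw": 0, "jaw": 0}, {"dx": 0, "dy": 0, "dz": 25, "yaw": 0, "jaw": 0}, {"dx": 0, "dy": 0, "dz": 20, "yaw": 0, "jaw": 0}, {"dx": 0, "dy": 0, "dz": 10, "yaw": 0, "jaw": 0}, {"dx": 0, "dy": 0, "dz": 0, "yaw": 0, "jaw": 0}, {"dx": 0, "dy": 0, "dz": 0, "yaw": 0, "jaw": 0}, {"dx": 0, "dy": 0, "dz": 0, "yaw": 0, "jaw": 0}])

```text
time: 25.23
tcp_pos: [0.5074, 0.3075, 0.0482]
tcp_rot: [0.0, 0.747, 0.664, 0.001]
wrist_force: [0.2, 0.3, 0.4]
opening: 0.0919
grip_force: 0.0
```

Run:
```python
from h import *
import pickle
togo(506,308.5,-15,-6.6)
c=imaging.get_image("wrist")
p=proj(c,[.506,.3085,.014]);u,v=map(int,p);print(p)
print(rect(c,u,v,50,.014,lambda H,S,V:(V<75)))
print([(q,b,ray(c,*q,.014)*1000) for q,b in insert(c,u-25,u+25,v-25,v+25,lambda H,S,V:(V>110))])
d=pickle.load(open("d0.pkl","rb"))["scene"]
print(rect(d,445,243,30,.018,lambda H,S,V:(V>195)&(S<120)),d["pixels"][240,445],d["pixels"][225,445])
for q in [(429,236),(460,236),(461,250),(430,252)]: print(ray(d,*q,.018)*1000)
```

```text
tcp [0.5074 0.3075 0.0482] ang -6.74 t 25.2333 d [ 0.8 -1.6 63.2] yaw -0.002 q6 0.46 grip 0.09186456867702004 0.0
[319.29596274 254.04950306]
(((506.0841979980469, 310.7248229980469), (54.74337387084961, 53.16380310058594), 47.45144271850586), array([280, 210]), array([358, 289]))
[(array([318.74213836, 252.50471698]), [9, 9, 32, 30, 636], array([505.76019154, 309.62950547,  14.        ]))]
(((412.34765625, 316.538818359375), (115.4648666381836, 39.7806510925293), 87.45966339111328), array([415, 248]), array([456, 272])) [117 157 190] [112 148 175]
[341.1376734  275.17785546  18.        ]
[301.13471537 342.99027285  18.        ]
[338.41502421 361.152977    18.        ]
[383.10992604 296.85490189  18.        ]
```

>>> send_rows(increments=[{"dx": 2.2, "dy": -1.7, "dz": 10, "yaw": 0, "jaw": 0}, {"dx": 0, "dy": 0, "dz": 20, "yaw": 0, "jaw": 0}, {"dx": 0, "dy": 0, "dz": 18, "yaw": 0, "jaw": 0}, {"dx": 0, "dy": 0, "dz": 8, "yaw": 0, "jaw": 0}, {"dx": 0, "dy": 0, "dz": 3, "yaw": 0, "jaw": 0}, {"dx": 0, "dy": 0, "dz": 2, "yaw": 0, "jaw": 0}, {"dx": 0, "dy": 0, "dz": 1, "yaw": 0, "jaw": 0}, {"dx": 0, "dy": 0, "dz": 0, "yaw": 0, "jaw": 0}, {"dx": 0, "dy": 0, "dz": 0, "yaw": 0, "jaw": 0}, {"dx": 0, "dy": 0, "dz": 0, "yaw": 0, "jaw": 0}])

```text
time: 26.12
tcp_pos: [0.5057, 0.3102, -0.014]
tcp_rot: [0.0, 0.747, 0.665, 0.001]
wrist_force: [0.1, 0.5, 0.1]
opening: 0.092
grip_force: 0.0
```

>>> send_rows(increments=[{"dx": 0, "dy": 0, "dz": 0, "yaw": 0, "jaw": 255}, {"dx": 0, "dy": 0, "dz": 0, "yaw": 0, "jaw": 255}, {"dx": 0, "dy": 0, "dz": 0, "yaw": 0, "jaw": 255}, {"dx": 0, "dy": 0, "dz": 0, "yaw": 0, "jaw": 255}, {"dx": 0, "dy": 0, "dz": 0, "yaw": 0, "jaw": 255}, {"dx": 0, "dy": 0, "dz": 0, "yaw": 0, "jaw": 255}, {"dx": 0, "dy": 0, "dz": 0, "yaw": 0, "jaw": 255}, {"dx": 0, "dy": 0, "dz": 0, "yaw": 0, "jaw": 255}], squeeze=30)

```text
time: 26.78
tcp_pos: [0.5051, 0.3099, -0.0148]
tcp_rot: [-0.0, 0.747, 0.665, -0.0]
wrist_force: [1.4, 0.2, -0.3]
opening: 0.053
grip_force: 30.0
```

>>> send_rows(increments=[{"dx": 0, "dy": 0, "dz": -5, "yaw": 0, "jaw": 255}, {"dx": 0, "dy": 0, "dz": -12, "yaw": 0, "jaw": 255}, {"dx": 0, "dy": 0, "dz": -20, "yaw": 0, "jaw": 255}, {"dx": 0, "dy": 0, "dz": -25, "yaw": 0, "jaw": 255}, {"dx": 0, "dy": 0, "dz": -25, "yaw": 0, "jaw": 255}, {"dx": 0, "dy": 0, "dz": -18, "yaw": 0, "jaw": 255}, {"dx": 0, "dy": 0, "dz": -10, "yaw": 0, "jaw": 255}, {"dx": 0, "dy": 0, "dz": 0, "yaw": 0, "jaw": 255}, {"dx": 0, "dy": 0, "dz": 0, "yaw": 0, "jaw": 255}, {"dx": 0, "dy": 0, "dz": 0, "yaw": 0, "jaw": 255}])

```text
time: 27.62
tcp_pos: [0.5041, 0.3096, 0.0988]
tcp_rot: [-0.0, 0.747, 0.665, -0.001]
wrist_force: [-0.7, 0.0, -0.6]
opening: 0.053
grip_force: 30.0
```

```bash
cat > pad.py <<'E'
from h import *
togo(559.9,-35.6,42.7,-6.6)
c=imaging.get_image("wrist");s=robot.get_state()
top=s["tcp_pos"][2]+.0153+.014;T=s["tcp_pos"];p=proj(c,[T[0],T[1],top]);u,v=map(int,p);print(p)
r=[(q,b,ray(c,*q,top)*1000) for q,b in insert(c,u-28,u+28,v-28,v+28,lambda H,S,V:(V>110))]
for q in r: print(q, "off tool",(Rq(s["tcp_rot"]).T@(q[2]/1000-T)*1000).round(1))
E
python3 pad.py
```

```text
tcp [0.5041 0.3096 0.0988] ang -6.71 t 27.6167 d [-336.2   95.9   56.3] yaw -0.002 q6 0.46 grip 0.05295071972274206 29.999870359897614
[320.37721301 294.86864166]
(array([323.58813264, 294.79668412]), [10, 9, 44, 40, 1146], array([505.48278141, 309.33493761, 127.767248  ])) off tool [ -0.    1.5 -29.3]
```

>>> send_rows(increments=[{"dx": -6, "dy": 1.7, "dz": 0, "yaw": 0, "jaw": 255}, {"dx": -13, "dy": 3.7, "dz": 0, "yaw": 0, "jaw": 255}, {"dx": -20, "dy": 5.7, "dz": 0, "yaw": 0, "jaw": 255}, {"dx": -27, "dy": 7.7, "dz": 0, "yaw": 0, "jaw": 255}, {"dx": -32, "dy": 9.1, "dz": 0, "yaw": 0, "jaw": 255}, {"dx": -34, "dy": 9.7, "dz": 0, "yaw": 0, "jaw": 255}, {"dx": -34, "dy": 9.7, "dz": 0, "yaw": 0, "jaw": 255}, {"dx": -34, "dy": 9.7, "dz": 0, "yaw": 0, "jaw": 255}, {"dx": -33, "dy": 9.4, "dz": 0, "yaw": 0, "jaw": 255}, {"dx": -30, "dy": 8.6, "dz": 0, "yaw": 0, "jaw": 255}, {"dx": -26, "dy": 7.4, "dz": 0, "yaw": 0, "jaw": 255}, {"dx": -21, "dy": 6, "dz": 0, "yaw": 0, "jaw": 255}, {"dx": -14, "dy": 4, "dz": 0, "yaw": 0, "jaw": 255}, {"dx": -8, "dy": 2.3, "dz": 0, "yaw": 0, "jaw": 255}, {"dx": -4, "dy": 1.2, "dz": 0, "yaw": 0, "jaw": 255}, {"dx": 0, "dy": 0, "dz": 0, "yaw": 0, "jaw": 255}, {"dx": 0, "dy": 0, "dz": 0, "yaw": 0, "jaw": 255}, {"dx": 0, "dy": 0, "dz": 0, "yaw": 0, "jaw": 255}])

```text
time: 29.17
tcp_pos: [0.5609, -0.0339, 0.1001]
tcp_rot: [-0.0, 0.747, 0.665, -0.0]
wrist_force: [0.2, 0.8, 0.0]
opening: 0.0529
grip_force: 30.0
```

```bash
python3 pad.py
```

```text
tcp [ 0.5609 -0.0339  0.1001] ang -6.63 t 29.1667 d [-1.8 -0.8 57.4] yaw -0.0 q6 -0.16 grip 0.05287293077458123 29.999909698963165
[320.90786665 295.04153787]
(array([323.61111111, 294.83068783]), [10, 8, 44, 40, 1134], array([562.27626725, -33.95457497, 129.42877712])) off tool [  0.1   1.3 -29.3]
```

>>> send_rows(increments=[{"dx": -1.5, "dy": -1.4, "dz": 6, "yaw": 0, "jaw": 255}, {"dx": 0, "dy": 0, "dz": 12, "yaw": 0, "jaw": 255}, {"dx": 0, "dy": 0, "dz": 10, "yaw": 0, "jaw": 255}, {"dx": 0, "dy": 0, "dz": 7, "yaw": 0, "jaw": 255}, {"dx": 0, "dy": 0, "dz": 6, "yaw": 0, "jaw": 255}, {"dx": 0, "dy": 0, "dz": 6, "yaw": 0, "jaw": 255}, {"dx": 0, "dy": 0, "dz": 4, "yaw": 0, "jaw": 255}, {"dx": 0, "dy": 0, "dz": 3, "yaw": 0, "jaw": 255}, {"dx": 0, "dy": 0, "dz": 0, "yaw": 0, "jaw": 255}, {"dx": 0, "dy": 0, "dz": 0, "yaw": 0, "jaw": 255}, {"dx": 0, "dy": 0, "dz": 0, "yaw": 0, "jaw": 255}])

```text
time: 30.13
tcp_pos: [0.5599, -0.0364, 0.0466]
tcp_rot: [0.0, 0.747, 0.665, 0.0]
wrist_force: [0.1, -0.0, -0.1]
opening: 0.053
grip_force: 30.0
```

>>> send_rows(increments=[{"dx": 0.9, "dy": -0.6, "dz": 0, "yaw": 0, "jaw": 255}, {"dx": 0, "dy": 0, "dz": 1, "yaw": 0, "jaw": 255}, {"dx": 0, "dy": 0, "dz": 1, "yaw": 0, "jaw": 255}, {"dx": 0, "dy": 0, "dz": 1, "yaw": 0, "jaw": 255}, {"dx": 0, "dy": 0, "dz": 0.6, "yaw": 0, "jaw": 255}, {"dx": 0, "dy": 0, "dz": 0, "yaw": 0, "jaw": 255}, {"dx": 0, "dy": 0, "dz": 0, "yaw": 0, "jaw": 255}], squeeze=15)

```text
time: 30.72
tcp_pos: [0.5591, -0.0353, 0.0431]
tcp_rot: [-0.0, 0.747, 0.665, -0.0]
wrist_force: [-2.3, 0.6, 5.5]
opening: 0.053
grip_force: 15.0
```

Touched down at the expected height; release and rise.

>>> send_rows(increments=[{"dx": 0, "dy": 0, "dz": 0, "yaw": 0, "jaw": 30}, {"dx": 0, "dy": 0, "dz": 0, "yaw": 0, "jaw": 30}, {"dx": 0, "dy": 0, "dz": 0, "yaw": 0, "jaw": 30}, {"dx": 0, "dy": 0, "dz": 0, "yaw": 0, "jaw": 30}, {"dx": 0, "dy": 0, "dz": 0, "yaw": 0, "jaw": 0}, {"dx": 0, "dy": 0, "dz": -12, "yaw": 0, "jaw": 0}, {"dx": 0, "dy": 0, "dz": -25, "yaw": 0, "jaw": 0}, {"dx": 0, "dy": 0, "dz": -30, "yaw": 0, "jaw": 0}, {"dx": 0, "dy": 0, "dz": -20, "yaw": 0, "jaw": 0}, {"dx": 0, "dy": 0, "dz": 0, "yaw": 0, "jaw": 0}, {"dx": 0, "dy": 0, "dz": 0, "yaw": 0, "jaw": 0}, {"dx": 0, "dy": 0, "dz": 0, "yaw": 0, "jaw": 0}])

```text
time: 31.72
tcp_pos: [0.5584, -0.0351, 0.1288]
tcp_rot: [-0.001, 0.747, 0.665, -0.0]
wrist_force: [0.3, -1.0, -0.6]
opening: 0.092
grip_force: 0.0
```

Run:
```python
from h import *
import pickle
togo(559.3,-35.2,0,-6.6)
c=imaging.get_image("wrist");s=robot.get_state();T=s["tcp_pos"]
p=proj(c,[.5593,-.0352,.072]);u,v=map(int,p);print(p)
print(rect(c,u,v,48,.072,lambda H,S,V:(V<60)))
print([(q,b,ray(c,*q,.072)*1000) for q,b in insert(c,u-28,u+28,v-28,v+28,lambda H,S,V:(V>110))])
b=imaging.get_image("side");a=imaging.get_image("scene");pickle.dump(dict(side=b,scene=a,wrist=c),open("d3.pkl","wb"))
# open bar: handle ends in scene and side (dark thin rod) vs model for q
C=np.array([.5593,-.0352,0]);al=np.radians(-6.6);ex=np.array([np.cos(al),np.sin(al),0]);ey=np.array([-np.sin(al),np.cos(al),0])
def P(q,x): return C+ex*x+ey*(-.066+.166*np.cos(q))+np.array([0,0,.08+.166*np.sin(q)])
for q in (1.8,1.9,2,2.1,2.2): print(q,[proj(i,P(q,x)).round(1) for i in (a,b) for x in (-.062,.062)],P(q,0).round(3))
V=lambda i:cv2.cvtColor(i["pixels"],cv2.COLOR_BGR2HSV)[...,2]
for n,i,(u0,u1,v0,v1) in (("scene",a,(195,250,140,192)),("side",b,(380,455,225,275))):
    m=(V(i)[v0:v1,u0:u1]<50).astype(np.uint8);nn,l,st,ce=cv2.connectedComponentsWithStats(m);k=1+np.argmax(st[1:,4]);ys,xs=np.nonzero(l==k)
    A=np.c_[xs,ys].astype(float)+[u0,v0];mu=A.mean(0);w=np.linalg.svd(A-mu,full_matrices=False)[2][0];t=(A-mu)@w;print(n,mu,mu+w*t.min(),mu+w*t.max(),st[k])
```

```text
tcp [ 0.5584 -0.0351  0.1288] ang -6.7 t 31.7167 d [  0.    1.1 128.8] yaw -0.002 q6 -0.16 grip 0.09200823935815541 0.0
[323.12304594 245.61689714]
(((555.2164916992188, -33.84998321533203), (54.61061477661133, 63.187808990478516), 83.34884643554688), array([275, 208]), array([360, 279]))
[(array([324.87354086, 246.1692607 ]), [16, 16, 29, 28, 514], array([560.53677197, -35.7730615 ,  72.        ]))]
1.8 [array([255.6, 152.9]), array([218. , 187.9]), array([375.2, 246.2]), array([429.1, 217.2])] [ 0.547 -0.138  0.242]
1.9 [array([250.5, 151. ]), array([213. , 185.6]), array([381.8, 253.5]), array([435.7, 223.8])] [ 0.546 -0.154  0.237]
2 [array([245.7, 149.7]), array([208.4, 184. ]), array([388.2, 261.5]), array([442. , 231.1])] [ 0.544 -0.169  0.231]
2.1 [array([241.4, 149. ]), array([204.3, 182.9]), array([394.3, 270. ]), array([447.9, 238.9])] [ 0.542 -0.184  0.223]
2.2 [array([237.5, 149. ]), array([200.6, 182.5]), array([400., 279.]), array([453.4, 247.2])] [ 0.54  -0.198  0.214]
scene [224.23157895 165.10526316] [241.89546942 148.88615792] [205.9230921 181.9162412] [11  9 37 34 95]
side [416.47278912 251.92517007] [445.45740126 235.06709322] [390.57468216 266.98806879] [ 10   9  57  35 294]
```

The pad is in and centred within about 1 mm. The bar angle is about 2.06 rad from the two fixed cameras. Next I'll rise, turn the tool 90° and go above the handle's near end.

>>> send_rows(increments=[{"dx": 0, "dy": 0, "dz": -20, "yaw": 0, "jaw": 80}, {"dx": 0, "dy": 0, "dz": -30, "yaw": 0.06, "jaw": 80}, {"dx": 0, "dy": 0, "dz": -30, "yaw": 0.12, "jaw": 80}, {"dx": 0, "dy": 0, "dz": -30, "yaw": 0.12, "jaw": 80}, {"dx": 0, "dy": 0, "dz": -30, "yaw": 0.12, "jaw": 80}, {"dx": 0, "dy": 0, "dz": 0, "yaw": 0.12, "jaw": 80}, {"dx": 0, "dy": 0, "dz": 0, "yaw": 0.12, "jaw": 80}, {"dx": 0, "dy": 0, "dz": 0, "yaw": 0.12, "jaw": 80}, {"dx": 0, "dy": 0, "dz": 0, "yaw": 0.12, "jaw": 80}, {"dx": 0, "dy": 0, "dz": 0, "yaw": 0.12, "jaw": 80}, {"dx": 0, "dy": 0, "dz": 0, "yaw": 0.12, "jaw": 80}, {"dx": 0, "dy": 0, "dz": 0, "yaw": 0.12, "jaw": 80}, {"dx": 0, "dy": 0, "dz": 0, "yaw": 0.12, "jaw": 80}, {"dx": 0, "dy": 0, "dz": 0, "yaw": 0.12, "jaw": 80}, {"dx": 0, "dy": 0, "dz": 0, "yaw": 0.12, "jaw": 80}, {"dx": 0, "dy": 0, "dz": 0, "yaw": 0.07, "jaw": 80}, {"dx": 0, "dy": 0, "dz": 0, "yaw": 0, "jaw": 80}, {"dx": 0, "dy": 0, "dz": 0, "yaw": 0, "jaw": 80}, {"dx": 0, "dy": 0, "dz": 0, "yaw": 0, "jaw": 80}])

```text
time: 33.45
tcp_pos: [0.5588, -0.0353, 0.2689]
tcp_rot: [-0.0, 0.993, -0.117, -0.001]
wrist_force: [-0.3, 0.3, -0.3]
opening: 0.0629
grip_force: 0.0
```

```bash
python3 -c "
from h import *
togo(505,-173.6,265,-96.6)"
```

```text
tcp [ 0.5588 -0.0353  0.2689] ang -103.42 t 33.45 d [-20.2 147.    4. ] yaw -0.119 q6 1.53 grip 0.06285382180613659 0.0
```

>>> send_rows(increments=[{"dx": 0, "dy": 0, "dz": 0, "yaw": -0.119, "jaw": 80}, {"dx": -4, "dy": 15, "dz": 0, "yaw": 0, "jaw": 80}, {"dx": -7, "dy": 26, "dz": 0, "yaw": 0, "jaw": 80}, {"dx": -8, "dy": 30, "dz": 0, "yaw": 0, "jaw": 80}, {"dx": -8, "dy": 30, "dz": 0, "yaw": 0, "jaw": 80}, {"dx": -7, "dy": 27, "dz": 0, "yaw": 0, "jaw": 80}, {"dx": -3.5, "dy": 15.5, "dz": 0, "yaw": 0, "jaw": 80}, {"dx": 0, "dy": 0, "dz": 0, "yaw": 0, "jaw": 80}, {"dx": 0, "dy": 0, "dz": 0, "yaw": 0, "jaw": 80}, {"dx": 0, "dy": 0, "dz": 0, "yaw": 0, "jaw": 80}])

```text
time: 34.28
tcp_pos: [0.5053, -0.1727, 0.2695]
tcp_rot: [-0.0, 0.998, -0.058, -0.0]
wrist_force: [-0.1, -1.0, -0.7]
opening: 0.0631
grip_force: 0.0
```

Run:
```python
from h import *
togo(505,-173.6,193,-96.6)
c=imaging.get_image("wrist")
C=np.array([.5591,-.0352,0]);al=np.radians(-6.6);ex=np.array([np.cos(al),np.sin(al),0]);ey=np.array([-np.sin(al),np.cos(al),0])
P=lambda q,x:C+ex*x+ey*(-.066+.166*np.cos(q))+np.array([0,0,.08+.166*np.sin(q)])
for q in (2.0,2.06,2.12): print(q,[proj(c,P(q,x)).round(1) for x in (-.062,-.038,0,.062)])
V=cv2.cvtColor(c["pixels"],cv2.COLOR_BGR2HSV)[...,2]
for r in (120,140,160,180,200,220,235): 
    m=(V[r]<60).astype(int);e=np.flatnonzero(np.diff(m));print(r,e.tolist()[:12])
```

```text
tcp [ 0.5053 -0.1727  0.2695] ang -96.66 t 34.2833 d [-0.1  0.9 76.5] yaw -0.001 q6 1.13 grip 0.06307192221489184 0.0
2.0 [array([312.1, 288.5]), array([311.8, 256.3]), array([311.3, 201.6]), array([310.3, 101.5])]
2.06 [array([324.7, 286.1]), array([324.7, 254.3]), array([324.7, 200.5]), array([324.8, 102.3])]
2.12 [array([336.5, 283.4]), array([336.8, 252.2]), array([337.3, 199.4]), array([338.2, 103.2])]
120 [319, 334, 574, 580, 582, 583, 585, 586, 587, 589, 591, 597]
140 [141, 155, 162, 166, 193, 213, 235, 276, 320, 334, 587, 592]
160 [177, 214, 260, 263, 264, 266, 268, 269, 270, 277, 320, 334]
180 [159, 160, 171, 184, 192, 196, 204, 221, 245, 249, 319, 334]
200 [149, 162, 190, 203, 226, 228, 262, 277, 319, 334]
220 [320, 334]
235 [321, 334]
```

>>> send_rows(increments=[{"dx": 0, "dy": 1.5, "dz": 10, "yaw": 0, "jaw": 80}, {"dx": 0, "dy": 0, "dz": 22, "yaw": 0, "jaw": 80}, {"dx": 0, "dy": 0, "dz": 22, "yaw": 0, "jaw": 80}, {"dx": 0, "dy": 0, "dz": 15, "yaw": 0, "jaw": 80}, {"dx": 0, "dy": 0, "dz": 7, "yaw": 0, "jaw": 80}, {"dx": 0, "dy": 0, "dz": 0, "yaw": 0, "jaw": 80}, {"dx": 0, "dy": 0, "dz": 0, "yaw": 0, "jaw": 255}, {"dx": 0, "dy": 0, "dz": 0, "yaw": 0, "jaw": 255}, {"dx": 0, "dy": 0, "dz": 0, "yaw": 0, "jaw": 255}, {"dx": 0, "dy": 0, "dz": 0, "yaw": 0, "jaw": 255}, {"dx": 0, "dy": 0, "dz": 0, "yaw": 0, "jaw": 255}, {"dx": 0, "dy": 0, "dz": 0, "yaw": 0, "jaw": 255}, {"dx": 0, "dy": 0, "dz": 0, "yaw": 0, "jaw": 255}, {"dx": 0, "dy": 0, "dz": 0, "yaw": 0, "jaw": 255}, {"dx": 0, "dy": 0, "dz": 0, "yaw": 0, "jaw": 255}, {"dx": 0, "dy": 0, "dz": 0, "yaw": 0, "jaw": 255}], squeeze=15)

```text
time: 35.67
tcp_pos: [0.5049, -0.1751, 0.1937]
tcp_rot: [0.0, 0.998, -0.059, 0.0]
wrist_force: [-0.3, 0.3, 0.9]
opening: 0.0094
grip_force: 15.0
```

Run:
```python
from h import *
togo(505,-173.6,193,-96.6);s=robot.get_state();print(s["wrist_force"])
# arc rows, tool frame: +tool y = -jig y ; q from 2.06 to 0
qs=np.concatenate([2.06-np.array([0,.04,.12,.24]),np.linspace(1.69,0.25,11),[.14,.06,0]])
y=.166*np.cos(qs)*1000;z=.166*np.sin(qs)*1000
for q,a,b in zip(qs[1:],-np.diff(y),-np.diff(z)): print(round(q,2),round(a,1),round(b,1))
```

```text
tcp [ 0.5049 -0.1751  0.1937] ang -96.71 t 35.6667 d [-0.  -1.5  0.7] yaw -0.002 q6 1.13 grip 0.009360760432336268 14.999855607748032
[-0.34116888  0.27634105  0.86445759]
2.02 -5.9 -3.0
1.94 -12.2 -5.3
1.82 -19.0 -6.1
1.69 -21.2 -3.9
1.55 -23.9 -1.1
1.4 -23.8 2.3
1.26 -23.2 5.7
1.11 -22.1 9.0
0.97 -20.6 12.0
0.83 -18.7 14.9
0.68 -16.3 17.4
0.54 -13.7 19.6
0.39 -10.7 21.3
0.25 -7.6 22.7
0.14 -3.5 17.9
0.06 -1.3 13.2
0.0 -0.3 10.0
```

>>> send_rows(increments=[{"dx": 0, "dy": -6, "dz": -3, "yaw": 0, "jaw": 255}, {"dx": 0, "dy": -12.2, "dz": -5.3, "yaw": 0, "jaw": 255}, {"dx": 0, "dy": -19, "dz": -6.1, "yaw": 0, "jaw": 255}, {"dx": 0, "dy": -21.2, "dz": -3.9, "yaw": 0, "jaw": 255}, {"dx": 0, "dy": -23.9, "dz": -1.1, "yaw": 0, "jaw": 255}, {"dx": 0, "dy": -23.8, "dz": 2.3, "yaw": 0, "jaw": 255}, {"dx": 0, "dy": -23.2, "dz": 5.7, "yaw": 0, "jaw": 255}, {"dx": 0, "dy": -22.1, "dz": 9, "yaw": 0, "jaw": 255}, {"dx": 0, "dy": -20.6, "dz": 12, "yaw": 0, "jaw": 255}, {"dx": 0, "dy": -18.7, "dz": 14.9, "yaw": 0, "jaw": 255}, {"dx": 0, "dy": 0, "dz": 0, "yaw": 0, "jaw": 255}, {"dx": 0, "dy": 0, "dz": 0, "yaw": 0, "jaw": 255}])

```text
time: 36.67
tcp_pos: [0.5273, 0.0172, 0.1689]
tcp_rot: [-0.001, 0.998, -0.058, 0.0]
wrist_force: [1.6, 3.9, 0.3]
opening: 0.0094
grip_force: 15.0
```

```bash
cat > bar.py <<'E'
from h import *
s=robot.get_state();T=s["tcp_pos"]
al=np.radians(-6.6);ey=np.array([-np.sin(al),np.cos(al)]);ex=np.array([np.cos(al),np.sin(al)])
d=T[:2]-[.5591,-.0352];print("jig x,y",(d@ex*1000).round(1),(d@ey*1000).round(1),"rod z est",((T[2]+.0195+.014)*1000).round(1),"q by y",np.arccos(np.clip((d@ey+.066)/.166,-1,1)).round(3),s["opening"],s["wrist_force"].round(1),s["time"])
E
python3 bar.py
```

```text
jig x,y -37.6 48.4 rod z est 202.4 q by y 0.81 0.009369353111475087 [1.6 3.9 0.3] 36.6667
```

>>> send_rows(increments=[{"dx": 0, "dy": -8, "dz": 8, "yaw": 0, "jaw": 255}, {"dx": 0, "dy": -11, "dz": 13, "yaw": 0, "jaw": 255}, {"dx": 0, "dy": -11, "dz": 16, "yaw": 0, "jaw": 255}, {"dx": 0, "dy": -8.5, "dz": 16, "yaw": 0, "jaw": 255}, {"dx": 0, "dy": -6.5, "dz": 16, "yaw": 0, "jaw": 255}, {"dx": 0, "dy": -4, "dz": 16, "yaw": 0, "jaw": 255}, {"dx": 0, "dy": -1.5, "dz": 12, "yaw": 0, "jaw": 255}, {"dx": 0, "dy": -0.6, "dz": 9, "yaw": 0, "jaw": 255}, {"dx": 0, "dy": 0, "dz": 5, "yaw": 0, "jaw": 255}, {"dx": 0, "dy": 0, "dz": 0, "yaw": 0, "jaw": 255}, {"dx": 0, "dy": 0, "dz": 0, "yaw": 0, "jaw": 255}])

```text
time: 37.58
tcp_pos: [0.5332, 0.0673, 0.0575]
tcp_rot: [-0.002, 0.998, -0.059, 0.0]
wrist_force: [2.3, 9.9, -1.2]
opening: 0.0094
grip_force: 15.0
```

```bash
python3 bar.py
```

```text
jig x,y -37.5 98.8 rod z est 91.0 q by y 0.119 0.009368108931833565 [ 2.3  9.9 -1.2] 37.5833
```

>>> send_rows(increments=[{"dx": 0, "dy": -1, "dz": 3, "yaw": 0, "jaw": 255}, {"dx": 0, "dy": 0, "dz": 3, "yaw": 0, "jaw": 255}, {"dx": 0, "dy": 0, "dz": 2, "yaw": 0, "jaw": 255}, {"dx": 0, "dy": 0, "dz": 1, "yaw": 0, "jaw": 255}, {"dx": 0, "dy": 0, "dz": 0, "yaw": 0, "jaw": 255}, {"dx": 0, "dy": 0, "dz": 0, "yaw": 0, "jaw": 255}])

```text
time: 38.08
tcp_pos: [0.5333, 0.0676, 0.0487]
tcp_rot: [-0.001, 0.998, -0.059, 0.0]
wrist_force: [2.2, 6.6, -1.3]
opening: 0.0095
grip_force: 15.0
```

```bash
python3 bar.py
```

```text
jig x,y -37.5 99.1 rod z est 82.2 q by y 0.103 0.00950386727314588 [ 2.2  6.6 -1.3] 38.0833
```

>>> send_rows(increments=[{"dx": 0, "dy": 0, "dz": 1, "yaw": 0, "jaw": 255}, {"dx": 0, "dy": 0, "dz": 1, "yaw": 0, "jaw": 255}, {"dx": 0, "dy": 0, "dz": 1, "yaw": 0, "jaw": 255}, {"dx": 0, "dy": 0, "dz": 0, "yaw": 0, "jaw": 255}, {"dx": 0, "dy": 0, "dz": 0, "yaw": 0, "jaw": 255}])

```text
time: 38.5
tcp_pos: [0.5334, 0.0676, 0.047]
tcp_rot: [-0.001, 0.998, -0.059, 0.0]
wrist_force: [-1.7, 7.2, 6.3]
opening: 0.0095
grip_force: 15.0
```

```bash
python3 bar.py
```

```text
jig x,y -37.3 99.1 rod z est 80.5 q by y 0.103 0.009513788692179377 [-1.7  7.2  6.3] 38.5
```

>>> send_rows(increments=[{"dx": 0, "dy": 0, "dz": 1, "yaw": 0, "jaw": 255}, {"dx": 0, "dy": 0, "dz": 0.5, "yaw": 0, "jaw": 255}, {"dx": 0, "dy": 0, "dz": 0, "yaw": 0, "jaw": 255}, {"dx": 0, "dy": 0, "dz": 0, "yaw": 0, "jaw": 255}])

```text
time: 38.83
tcp_pos: [0.5335, 0.0676, 0.0467]
tcp_rot: [-0.001, 0.998, -0.059, -0.0]
wrist_force: [-6.2, 6.1, 15.2]
opening: 0.0093
grip_force: 15.0
```

>>> send_rows(increments=[{"dx": 0, "dy": 0, "dz": 0, "yaw": 0, "jaw": 150}, {"dx": 0, "dy": 0, "dz": 0, "yaw": 0, "jaw": 150}, {"dx": 0, "dy": 0, "dz": 0, "yaw": 0, "jaw": 150}, {"dx": 0, "dy": 0, "dz": 0, "yaw": 0, "jaw": 150}, {"dx": 0, "dy": 0, "dz": 0, "yaw": 0, "jaw": 150}, {"dx": 0, "dy": 0, "dz": -10, "yaw": 0, "jaw": 150}, {"dx": 0, "dy": 0, "dz": -25, "yaw": 0, "jaw": 150}, {"dx": 0, "dy": 0, "dz": -30, "yaw": 0, "jaw": 150}, {"dx": 0, "dy": 0, "dz": -35, "yaw": 0, "jaw": 150}, {"dx": -20, "dy": 0, "dz": -30, "yaw": 0, "jaw": 150}, {"dx": -35, "dy": -10, "dz": -10, "yaw": 0, "jaw": 150}, {"dx": -35, "dy": -10, "dz": 0, "yaw": 0, "jaw": 150}, {"dx": -30, "dy": -10, "dz": 0, "yaw": 0, "jaw": 150}, {"dx": 0, "dy": 0, "dz": 0, "yaw": 0, "jaw": 150}, {"dx": 0, "dy": 0, "dz": 0, "yaw": 0, "jaw": 150}, {"dx": 0, "dy": 0, "dz": 0, "yaw": 0, "jaw": 150}])

```text
time: 40.17
tcp_pos: [0.4183, 0.1098, 0.1853]
tcp_rot: [0.0, 0.998, -0.059, 0.001]
wrist_force: [-0.2, -0.2, 0.4]
opening: 0.0385
grip_force: 0.0
```

Run:
```python
from h import *
togo(400,60,200,-96.6)
b=imaging.get_image("side");a=imaging.get_image("scene")
C=np.array([.5591,-.0352,0]);al=np.radians(-6.6);ex=np.array([np.cos(al),np.sin(al),0]);ey=np.array([-np.sin(al),np.cos(al),0])
P=lambda q,x:C+ex*x+ey*(-.066+.166*np.cos(q))+np.array([0,0,.08+.166*np.sin(q)])
for q in (0,.03,.06,.1): print(q,[proj(i,P(q,x)).round(1) for i in (a,b) for x in (-.062,.062)])
V=lambda i:cv2.cvtColor(i["pixels"],cv2.COLOR_BGR2HSV)[...,2]
for n,i in (("scene",a),("side",b)):
    p0,p1=proj(i,P(.02,-.062)),proj(i,P(.02,.062))
    for t in (.05,.15,.25,.75,.85,.95):
        u,v=p0+(p1-p0)*t;col=V(i)[int(v)-12:int(v)+13,int(round(u))];d=np.flatnonzero(col<55)+int(v)-12;print(n,t,round(v,1),d.tolist())
```

```text
tcp [0.4183 0.1098 0.1853] ang -96.72 t 40.1667 d [-12.4  51.6 -14.7] yaw -0.002 q6 1.66 grip 0.03847322234288587 0.0
0 [array([327. , 236.8]), array([294.8, 273.1]), array([303. , 255.8]), array([349.9, 232. ])]
0.03 [array([327. , 235.7]), array([294.7, 272.1]), array([303., 254.]), array([350. , 230.2])]
0.06 [array([326.9, 234.5]), array([294.5, 271. ]), array([303. , 252.2]), array([350.1, 228.4])]
0.1 [array([326.8, 232.9]), array([294.2, 269.5]), array([303. , 249.8]), array([350.4, 226.1])]
scene 0.05 237.9 [236, 237, 238, 239]
scene 0.15 241.5 [239, 240, 241, 242, 243]
scene 0.25 245.1 [243, 244, 245, 246, 247, 248, 249, 250, 251]
scene 0.75 263.3 [259, 260, 261, 262, 263, 264, 265, 266, 267, 268, 269, 270]
scene 0.85 267.0 [262, 263, 264, 265, 266, 267, 268, 269, 270, 271, 272, 273]
scene 0.95 270.6 [268, 269, 270, 271, 272, 273, 274, 275, 276, 277]
side 0.05 253.4 [253, 254, 255]
side 0.15 251.0 [250, 251, 252, 253]
side 0.25 248.7 [248, 249, 250, 251]
side 0.75 236.7 [236, 237, 238, 239]
side 0.85 234.4 [234, 235, 236]
side 0.95 232.0 [231, 232, 233, 234]
```

```bash
python3 -c "
from bench import order
print(order.hand_in())"
```

```text
the job is handed in; nothing more can be done
None
```

The job is handed in at about 40 s: the block, spacer and pad are stacked in the pocket, and the guide bar is closed onto its stop in the catch (about 0.01 rad by the cameras) and released, with the gripper clear.

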